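# Scoop the nutmegs into the mortar

## Task

Take the steel scoop by its handle and scoop all four nutmegs out of the sloping wooden tray into the porcelain mortar, then stand the scoop flat on the middle of its black mat again and let go. Never touch the nutmegs with the fingers, do not force the scoop against the tray, and leave the mortar standing where it is and the pestle, funnel and jars alone.

Things in the scene. Friction and masses are not known exactly. Their poses are not given: they have to be found in the camera images.
- scoop: Open-fronted stainless scoop, 0.16 kg, standing flat on its pan. Origin: centre of the pan's underside; x points out of the open mouth, z up. Pan 90 long (x -45 to 45), 80 wide outside, 74 inside; floor 2 thick; side walls run from the back (37 high) to x = 23 (23 high), the last 22 are bare floor; back wall 37 high. A handle rises from its back (see scoop_grip).
- scoop_grip (a point): Point on the scoop's straight black handle, at (-80, 0, 48) mm in the scoop frame. The handle runs from (-45, 0, 30) up and back to (-140, 0, 80) mm; 18 wide (y) with flat parallel sides, 14 deep. It can be pinched across y with the gripper leaning at any angle in the scoop's x-z plane.
- scoop_lip (a point): Middle of the scoop's front edge, on the underside, at (45, 0, 0) mm in the scoop frame.
- tray: Fixed open tray of light wood. Origin: underside centre; x points to its low end. Inside 88 wide (y -44 to 44). The floor falls at 15 degrees toward +x, from height 62 at x = -120 mm to height 10 at x = 75 mm (the valley). Two side walls, 8 thick, level on top at height 75; no wall stands above the floor at the high end.
- tray_valley (a point): Middle of the tray's valley line, where floor meets end board: (75, 0, 10) mm in the tray frame, axes as the tray's. From the valley the flat end board leans outward, rising at 40 degrees toward +x to height 65 at x = 140 mm.
- mortar: Loose white porcelain mortar, 0.9 kg, 85 high, mouth 136 outside and 122 inside diameter, foot 88 diameter, inner floor 12 above the origin. Origin: centre of its underside, z up.
- mat: Fixed square black rubber mat 150 x 150 x 4 thick on which the scoop's pan stands at the start. Origin: centre of its underside; its top is 4 mm higher.
- nut0: Whole nutmeg (one of four alike), a hard brown ball 25 in diameter, about 12 g. Origin: its centre. All four lie loose at the tray's low end, against the end board, up to about 40 mm back along the floor from the valley.
- nut1: Whole nutmeg (one of four alike), a hard brown ball 25 in diameter, about 12 g. Origin: its centre. All four lie loose at the tray's low end, against the end board, up to about 40 mm back along the floor from the valley.
- nut2: Whole nutmeg (one of four alike), a hard brown ball 25 in diameter, about 12 g. Origin: its centre. All four lie loose at the tray's low end, against the end board, up to about 40 mm back along the floor from the valley.
- nut3: Whole nutmeg (one of four alike), a hard brown ball 25 in diameter, about 12 g. Origin: its centre. All four lie loose at the tray's low end, against the end board, up to about 40 mm back along the floor from the valley.
- pestle: Bystander: black steel pestle, 150 long, 30 thick, lying on the drawer floor beyond the mortar and mat. Origin: below its middle; x along it.
- funnel: Bystander: folded flat aluminium funnel, 120 x 100 x 8 with a 14 high latch, lying to the right of the tray. Origin: underside, 50 mm from its wide end.
- jar_a: Bystander: hexagonal glass jar with silver cap, 44 wide, 63 high, at the left. Origin: underside centre.
- jar_b: Bystander: hexagonal glass jar like jar_a, beyond the tray and the mortar.
There are look-alikes about, which are no part of the job. Several things have the shape of the mortar; the one meant has the colours described above.

How it is judged:
On the way, in this order (a step that is already met when the one before it is completed fails the run):
1. at least one nutmeg is borne on the scoop, lifted out of the tray (its centre more than 110 mm above the drawer floor) (((x of nut0 in the frame of scoop between -0.05 and 0.05 m and y of nut0 in the frame of scoop between -0.04 and 0.04 m and z of nut0 in the frame of scoop between 0.005 and 0.06 m and height (world z) of nut0 above 0.11 m) or (x of nut1 in the frame of scoop between -0.05 and 0.05 m and y of nut1 in the frame of scoop between -0.04 and 0.04 m and z of nut1 in the frame of scoop between 0.005 and 0.06 m and height (world z) of nut1 above 0.11 m) or (x of nut2 in the frame of scoop between -0.05 and 0.05 m and y of nut2 in the frame of scoop between -0.04 and 0.04 m and z of nut2 in the frame of scoop between 0.005 and 0.06 m and height (world z) of nut2 above 0.11 m) or (x of nut3 in the frame of scoop between -0.05 and 0.05 m and y of nut3 in the frame of scoop between -0.04 and 0.04 m and z of nut3 in the frame of scoop between 0.005 and 0.06 m and height (world z) of nut3 above 0.11 m))), for 0.2 s.
2. all four nutmegs lie at rest in the mortar (z of nut0 in the frame of mortar between 0.01 and 0.08 m and horizontal distance between each of nut0, nut1, nut2, nut3 and mortar below 0.055 m and linear speed of each of nut0, nut1, nut2, nut3 below 0.05 m/s and z of nut1 in the frame of mortar between 0.01 and 0.08 m and z of nut2 in the frame of mortar between 0.01 and 0.08 m and z of nut3 in the frame of mortar between 0.01 and 0.08 m), for 0.2 s.
At the end, for the whole second after the job is handed in: All four nutmegs at rest inside the mortar below its rim (centres within 55 mm of its axis, 10 to 80 mm above its underside), the mortar upright within 0.1 rad, and the scoop released, at rest and flat (within 0.12 rad) on the mat, pan centre within 60 mm of the mat's centre (all of step 2 and horizontal distance between scoop and mat below 0.06 m and z of scoop in the frame of mat between 0 and 0.012 m and angle between scoop's own z axis and vertical below 0.12 rad and linear speed of scoop below 0.02 m/s and angle between mortar's own z axis and vertical below 0.1 rad); the robot touches nothing.
It fails at once if a bystander (pestle, funnel or either jar) is moved more than 30 mm (distance of any of pestle, funnel, jar_a, jar_b from where it was at the start of the episode above 0.03 m).
It fails at once if the mortar is shoved more than 40 mm or tipped more than 0.35 rad (distance of mortar from where it was at the start of the episode above 0.04 m or angle between mortar's own z axis and vertical above 0.35 rad).
It fails at once if the gripper's fingers touch a nutmeg (contact force between the fingers and nut0 above 0.5 N or contact force between the fingers and nut1 above 0.5 N or contact force between the fingers and nut2 above 0.5 N or contact force between the fingers and nut3 above 0.5 N).
It fails at once if the scoop is pressed on the tray with more than 60 N (contact force between scoop and tray above 60 N).
It also fails if it takes over 64 s, if anything falls off the work surface, if the arm or the gripper's body presses on something with over 40 N, if the wrist force passes 120 N, or if a joint passes its speed limit or range.

## Robot

A 6-joint arm with a two-finger parallel gripper is mounted at the origin on the work surface. World frame = base frame: x ahead of the robot, y to its left, z up, the work surface at z = 0. Lengths are in m, angles in rad, forces in N, time in s.
With the tool pointing down it reaches from about 0.375 to 0.925 m from the base axis. Payload 5.7 kg.
Tool frame: the origin (TCP) lies at the centre of the arm's flange, where the gripper is bolted on; the fingertips stand 182 mm ahead of it and the grasp point (between the pads) lies ahead of it (robot.pinch_z is the y of the grasp point in the tool frame, in m); y points along the fingers, z is the direction in which the jaws open and shut, and the axes are right-handed (so a half turn about y gives the same grasp; the last joint's range is limited). The gripper opens to 88 mm and grips with 3 to 60 N. Pads are 20 mm wide; open, the fingers measure 115 mm over their backs; the gripper's body (75 mm by 178 mm) begins 61 mm behind the grasp point.
Start: joints at [-1.273, 0.359, 1.51, -0, 1.272, -0.115], TCP at [0.241, -0.55, 0.405] pointing down, gripper open.
Joint ranges: [-2.97, 2.97], [-1.01, 2.36], [0.21, 2.38], [-0.96, 4.11], [0.2, 2.71], [-2.98, 2.98]. Speed limits (rad/s): [2.39, 2.39, 3.14, 3.14, 3.14, 3.14].

## Interface

Orientations are given as a unit quaternion [x, y, z, w].
In Python, from plant import robot, optics gives the robot as it stands.
- The arm moves only by the tool play_rows, never from a script. Its arguments are lists of equal length, an entry for each row: "dp": the shift along the tool's x, y, z in cm, a list of three; "turn": the turn, a rotation vector about the tool's x, y, z in rad, a list of three; "hand": the opening in per cent of the stroke, from 0 (shut) to 100 (fully open). In form: {"dp": [[tx, ty, tz], ...], "turn": [[ax, ay, az], ...], "hand": [hand, ...]}. A call has 1 to 10 rows; each row is the pose to reach, as a shift and turn from the pose measured when the call began, along the tool's axes at that moment; what a row does not reach only later rows make up. A row lasts 1/10 s, in which the tool goes at most 50 mm and 8.59 degrees, less where a joint would pass 70% of its speed; a pose out of reach is approached as far as the arm can. A call with a gripper value outside its range is refused whole. The fingers move at their own pace and stop on an object; "grip_force" is the grip in N (left out, the last holds). Time passes only in rows, so rows that repeat a pose let the fingers close. It gives the time, the measured TCP pose, the force and the opening at its end, in the units of the state.
- robot.observe(): the state, without advancing time (a new reading comes with each control period).
- optics.snapshot(name): name is "scene" or "top" or "wrist"; returns a dict with "img" (384x512x3 uint8, blue, green, red), "mtx" (3x3 intrinsics, pixels), "position" and "attitude" of the camera in the world; the wrist camera has in their place "mount" (4x4, takes a point from camera to tool coordinates, whose origin is the TCP and whose axes are the tool frame's). Camera axes: x right, y up, looking along -z (the intrinsics and any distortion apply to the point x, -y, -z); pixel columns grow to the right and rows downward; lengths in m; the calibration is good to about 2 mm. A picture is of the moment at which its call begins: read the wrist's pose just before it. There is no depth.
- robot.close_job(): hands the job in, once; it reports no verdict.
Trained networks look in a picture, given as the dict that the camera call returned (one of the last four; its "shot" number tells which), for a name from the list of things; names that differ only in an ending like _2 or _b are one class to them, and where a whole thing is asked for, a point or a joint stands for the part that bears it (a point fixed in the world has none). Each returns a list of dicts, best first, with "confidence" (0 to 1); they miss things now and then, are a little off and sometimes report something else, mostly with a low value. They report only what shows in the picture. A call takes as long as a camera call. They do not tell look-alikes from the thing itself.
- optics.search_frame(picture, name): "extent" ([centre column, centre row, width, height] in pixels, round what is visible of it).
- optics.spot_point(picture, name): "pixel" ([column, row] in pixels: a listed point, or the origin of a listed thing).
The state is a dict: "time": time; "joint_pos": joint angles; "qd": joint speeds; "joint_efforts": joint torques, N m; "ee_pos": TCP position; "ee_rot": TCP orientation; "force": force on the tool from outside, world axes, zero at the start; "moment": the same for the moment, N m; "finger_gap": opening from 0.0 (shut) to 1.0 (fully open).
Only numpy, scipy, OpenCV 4.12 (cv2) and the standard library are available. Lean on these libraries where they do the work, as an engineer would, in place of code of your own. Each camera call takes 0.05 s, during which the arm holds its last target. There are 200 camera calls.

## Working session

There is one attempt and no reset: what is moved stays moved. The work goes in short steps, Python scripts to look and compute and a tool call to move; the robot and the scene stay as the last step left them, time stands still between calls to the robot, and variables do not carry over. Pictures are saved under pics/ and viewed, about 8 in all and at most 12, crops included, and the job is handed in when it is done.

Besides the shell and the picture viewer there is one more tool, called as a command line: name --argument value ..., lists and objects as JSON in quotes. play_rows: Moves the arm, as the interface text tells. Its arguments: {"type":"object","properties":{"dp":{"type":"array","items":{"type":"array","items":{"type":"number"}}},"turn":{"type":"array","items":{"type":"array","items":{"type":"number"}}},"hand":{"type":"array","items":{"type":"number"}},"grip_force":{"type":"number"}},"required":["dp","turn","hand"]}

```bash
ls; mkdir -p pics
cat > h.py <<'E'
import numpy as np, cv2
from scipy.spatial.transform import Rotation as R
from plant import robot, optics
def cam(s, st=None):
    if 'mount' in s:
        T=np.eye(4);T[:3,:3]=R.from_quat(st['ee_rot']).as_matrix();T[:3,3]=st['ee_pos'];T=T@np.array(s['mount']);return T[:3,3],T[:3,:3]
    a=np.array(s['attitude'],float)
    return np.array(s['position']),(R.from_quat(a).as_matrix() if a.size==4 else a.reshape(3,3))
def ray(s,px,st=None):
    p,M=cam(s,st);K=np.array(s['mtx']);v=np.linalg.inv(K)@[px[0],px[1],1];return p,M@(v*[1,-1,-1])
def atz(s,px,z,st=None):
    p,d=ray(s,px,st);return p+d*(z-p[2])/d[2]
def proj(s,P,st=None):
    p,M=cam(s,st);c=(M.T@(np.array(P)-p))*[1,-1,-1];u=np.array(s['mtx'])@c;return u[:2]/u[2]
E
python3 - <<'E'
from h import *
print(robot.pinch_z, robot.observe())
for n in ["top","scene"]:
    s=optics.snapshot(n);cv2.imwrite(f'pics/{n}0.png',s['img'])
    print(n,{k:v for k,v in s.items() if k!='img'})
    for t,z in [("scoop",.004),("scoop_grip",.052),("scoop_lip",.004),("tray",0),("tray_valley",.01),("mortar",0),("mat",0),("nut0",.03),("pestle",0),("funnel",0),("jar_a",0)]:
        for d in optics.spot_point(s,t)[:5]:
            print(t,np.round(d['pixel'],1),round(d['confidence'],2),np.round(atz(s,d['pixel'],z),3))
E
```

```text
pics
0.1633 {'time': 0.0, 'joint_pos': array([-1.27307349e+00,  3.59483013e-01,  1.51143270e+00, -1.18284448e-05,
        1.27250803e+00, -1.15084970e-01]), 'qd': array([ 5.95352528e-04,  3.72343270e-04, -1.24363510e-03,  1.75565632e-03,
        5.35324553e-04, -9.32191963e-05]), 'joint_efforts': array([ 8.84924339e-04, -5.15367758e+01, -2.70722294e+01,  6.78394362e-02,
        3.52291355e-02, -1.38087721e-04]), 'ee_pos': array([ 0.24060073, -0.54924675,  0.40382229]), 'ee_rot': array([-0.14497966,  0.69274168, -0.69145303,  0.14485363]), 'force': array([ 0.68868308,  0.19983416, -0.04592969]), 'moment': array([0.0127193 , 0.01158367, 0.00054913]), 'finger_gap': 0.9996810803772561}
top {'mtx': array([[362.23965172,   0.        , 260.57614982],
       [  0.        , 362.23965172, 192.01174048],
       [  0.        ,   0.        ,   1.        ]]), 'position': array([0.45170888, 0.03657969, 1.19839648]), 'attitude': array([ 0.04679238, -0.06225294, -0.69448795,  0.71527724]), 'shot': 1}
scoop [223.2 217.1] 0.65 [0.551 0.134 0.004]
scoop_grip [221.9 242.6] 0.56 [0.467 0.13  0.052]
scoop_
[... 1509 characters left out ...]
[196.3 230.5] 0.58 [ 0.578 -0.207  0.   ]
tray [273.  189.8] 0.28 [0.568 0.122 0.   ]
tray_valley [213.  243.7] 0.69 [ 0.67  -0.214  0.01 ]
tray_valley [203.4 252. ] 0.65 [ 0.68  -0.253  0.01 ]
mortar [298.7 172.8] 0.65 [0.546 0.284 0.   ]
mortar [350.6 188.4] 0.61 [0.749 0.331 0.   ]
mat [267.2 190.1] 0.91 [0.555 0.106 0.   ]
nut0 [212.1 239.6] 0.64 [ 0.675 -0.219  0.03 ]
nut0 [197.5 247.5] 0.58 [ 0.675 -0.266  0.03 ]
nut0 [190.9 247.4] 0.54 [ 0.663 -0.279  0.03 ]
pestle [320.8 198.9] 0.78 [0.72  0.198 0.   ]
funnel [ 88.  264.4] 0.77 [ 0.506 -0.493  0.   ]
funnel [293.6 223.8] 0.66 [0.751 0.027 0.   ]
jar_a [337.7 157.4] 0.55 [0.566 0.505 0.   ]
jar_a [295.8 224.2] 0.55 [0.757 0.03  0.   ]
```

Run:
```python
import cv2
a=cv2.imread('pics/top0.png')[130:290,70:450]
cv2.imwrite('pics/c0.png',cv2.resize(a,None,fx=2.1,fy=2.1,interpolation=cv2.INTER_CUBIC))
```

```text
(no output)
```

View pics/c0.png

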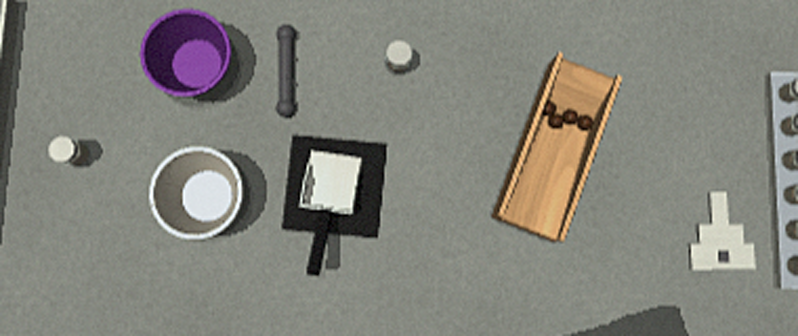

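View pics/scene0.png

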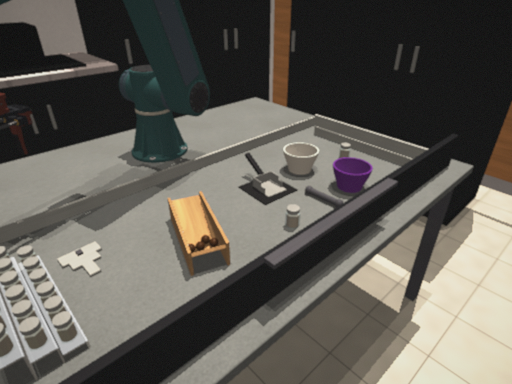

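The pictures show:
- **Scoop on mat:** the scoop is at about (228,217) in the top image, with its mouth toward +x.
- **Mortar:** the white one is at (167,222) and the purple look-alike is at (159,155).
- **Tray:** it runs from (321,238) to (351,162), with four nuts near (342,187).

Next I work out the move to hover above the scoop.

```bash
cat >> h.py <<'E'
def toolR(heading,lean,flip=1):
    """heading of scoop x in world, lean = angle of the fingers forward of straight down (rad)"""
    x=np.array([np.cos(heading),np.sin(heading),0]);z=np.array([0,0,1.]);l=np.cross(z,x)
    f=np.sin(lean)*x-np.cos(lean)*z; j=flip*l
    return np.column_stack([np.cross(f,j),f,j])
def go(Rt,grasp,show=True):
    st=robot.observe();R0=R.from_quat(st['ee_rot']).as_matrix()
    p=np.array(grasp)-Rt[:,1]*robot.pinch_z
    dp=R0.T@(p-st['ee_pos'])*100; tr=R.from_matrix(R0.T@Rt).as_rotvec()
    if show: print('dp',np.round(dp,2).tolist(),'turn',np.round(tr,3).tolist(),'mm',np.linalg.norm(dp)*10,'rad',np.linalg.norm(tr))
    return dp,tr
E
python3 - <<'E'
from h import *
s=optics.snapshot("top");st=robot.observe();print(np.round(R.from_quat(st['ee_rot']).as_matrix(),2).tolist())
c=lambda x,y:(x/2.1+70,y/2.1+130)
print('tray rim',[np.round(atz(s,c(*p),.075),3).tolist() for p in [(559,53),(621,77),(494,216),(563,241)]])
print('tail',atz(s,c(313,270),.084),'handle root',atz(s,c(323,214),.034))
print('mat',[np.round(atz(s,c(*p),.004),3).tolist() for p in [(293,136),(386,145),(377,238),(283,229)]])
print('mortar rim',[np.round(atz(s,c(*p),.085),3).tolist() for p in [(150,193),(244,193),(197,147),(197,239)]])
print('lip',[np.round(atz(s,c(*p),.006),3).tolist() for p in [(310,150),(360,156)]])
for f in (1,-1): go(toolR(-0.1,0.2,f),[.45,.135,.2])
E
```

```text
[[-0.92, -0.0, 0.4], [-0.4, 0.0, -0.92], [-0.0, -1.0, -0.0]]
tray rim [[0.754, -0.225, 0.075], [0.719, -0.319, 0.075], [0.503, -0.127, 0.075], [0.47, -0.229, 0.075]]
tail [0.41824078 0.13430449 0.084     ] handle root [0.50081208 0.12731672 0.034     ]
mat [[0.623, 0.182, 0.004], [0.614, 0.035, 0.004], [0.467, 0.044, 0.004], [0.477, 0.191, 0.004]]
mortar rim [[0.522, 0.375, 0.085], [0.526, 0.239, 0.085], [0.591, 0.312, 0.085], [0.458, 0.303, 0.085]]
lip [[0.602, 0.154, 0.006], [0.595, 0.075, 0.006]]
dp [-43.81, 4.46, -55.9] turn [0.263, -2.617, -0.069] mm 711.6396569588183 rad 2.6314115302432337
dp [-43.81, 4.46, -55.9] turn [0.051, 0.511, 0.196] mm 711.6396569588183 rad 0.5496398218263705
```

play_rows --dp '[[-4.4, 0.4, -5.6], [-8.8, 0.9, -11.2], [-13, 1.3, -16.8], [-17.5, 1.8, -22.4], [-22, 2.2, -28], [-26.3, 2.7, -33.5], [-30.7, 3.1, -39.1], [-35, 3.6, -44.7], [-39.4, 4, -50.3], [-43.8, 4.4, -55.9]]' --turn '[[0.005, 0.05, 0.02], [0.01, 0.1, 0.04], [0.015, 0.15, 0.06], [0.02, 0.2, 0.08], [0.025, 0.25, 0.1], [0.03, 0.3, 0.12], [0.035, 0.36, 0.14], [0.04, 0.41, 0.16], [0.045, 0.46, 0.18], [0.05, 0.51, 0.196]]' --hand '[100, 100, 100, 100, 100, 100, 100, 100, 100, 100]'

```text
time: 2.25
ee_pos: [0.365, -0.0646, 0.3738]
ee_rot: [-0.107, -0.699, 0.706, -0.035]
force: [0.7, 0.3, 0.3]
finger_gap: 0.997
```

Run:
```python
from h import *
st=robot.observe();print(st['time'],st['ee_pos'],np.round(st['joint_pos'],2))
go(toolR(-0.10,0.2,-1),[.45,.13,.2])
```

```text
2.25 [ 0.36500753 -0.06456667  0.37379171] [-0.39 -0.    2.08  0.08  0.87  1.23]
dp [-2.88, 2.03, -20.21] turn [0.001, -0.002, -0.002] mm 205.1695518545648 rad 0.0034349427102080294
```

play_rows --dp '[[-0.6, 0.5, -4.5], [-1.3, 0.9, -9], [-1.9, 1.4, -13.5], [-2.5, 1.8, -18], [-2.9, 2, -20.2], [-2.9, 2, -20.2]]' --turn '[[0, 0, 0], [0, 0, 0], [0, 0, 0], [0, 0, 0], [0, 0, 0], [0, 0, 0]]' --hand '[100, 100, 100, 100, 100, 100]'

```text
time: 2.85
ee_pos: [0.4186, 0.1356, 0.3605]
ee_rot: [-0.106, -0.7, 0.705, -0.037]
force: [-0.0, 0.1, -1.1]
finger_gap: 0.999
```

Run:
```python
from h import *
st=robot.observe();print(st['time'],st['ee_pos'],np.round(st['joint_pos'],2))
s=optics.snapshot("wrist")
for t,z in [("scoop",.004),("scoop_grip",.052),("scoop_lip",.004),("mat",0.0)]:
    for d in optics.spot_point(s,t)[:2]:
        print(t,np.round(d['pixel'],1),round(d['confidence'],2),np.round(atz(s,d['pixel'],z,st),3))
im=s['img'].copy()
def sc(h,lip,p):
    x=np.array([np.cos(h),np.sin(h),0]);y=np.array([-x[1],x[0],0]);return np.array([lip[0],lip[1],.004])+(p[0]-45)/1000*x+p[1]/1000*y+[0,0,p[2]/1000]
h,lip=-.1,(.5985,.1145)
for p in [(45,40,0),(45,-40,0),(45,0,0),(-45,40,37),(-45,-40,37),(-80,0,48),(-140,0,80)]:
    u=proj(s,sc(h,lip,p),st);cv2.circle(im,tuple(int(v) for v in u),3,(0,0,255),1)
cv2.imwrite('pics/w1.png',im)
go(toolR(-0.10,0.2,-1),[.474,.127,.052])
```

```text
2.85 [0.41861495 0.13557748 0.36051253] [ 0.18  0.13  1.97 -0.07  0.84  1.89]
scoop [260.6 123.2] 0.55 [0.551 0.115 0.004]
scoop_grip [254.  190.6] 0.91 [0.473 0.13  0.052]
scoop_lip [257.7  88.5] 0.93 [0.593 0.114 0.004]
dp [0.59, 15.02, -0.06] turn [0.001, -0.004, -0.002] mm 150.26868527323668 rad 0.0040894685564064285
```

View pics/w1.png

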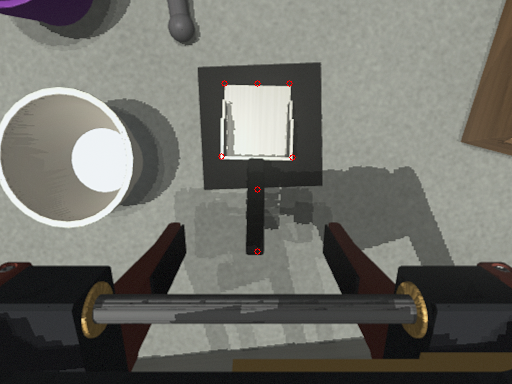

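Overlay agrees: lip at row 86 against 83 predicted (scoop about 2–3 mm further back), handle at column 255. I'm descending and gripping.

play_rows --dp '[[0.2, 4.5, 0], [0.3, 9, 0], [0.4, 12.5, 0], [0.4, 14.9, 0], [0.4, 14.9, 0], [0.4, 14.9, 0], [0.4, 14.9, 0], [0.4, 14.9, 0], [0.4, 14.9, 0], [0.4, 14.9, 0]]' --turn '[[0, 0, 0], [0, 0, 0], [0, 0, 0], [0, 0, 0], [0, 0, 0], [0, 0, 0], [0, 0, 0], [0, 0, 0], [0, 0, 0], [0, 0, 0]]' --hand '[100, 80, 60, 45, 30, 10, 0, 0, 0, 0]' --grip_force 55

```text
time: 4.1
ee_pos: [0.4434, 0.1296, 0.2144]
ee_rot: [-0.108, -0.699, 0.706, -0.035]
force: [-0.7, 1.6, 0.6]
finger_gap: 0.218
```

Run:
```python
from h import *
st=robot.observe();Rt=R.from_quat(st['ee_rot']).as_matrix();print(st['time'],st['ee_pos']+Rt[:,1]*robot.pinch_z,st['finger_gap'],Rt.round(3).tolist(), st['force'])
```

```text
4.1 [0.47628111 0.12652049 0.05445568] 0.2179417388389518 [[-0.974, 0.201, -0.103], [0.101, -0.019, -0.995], [-0.202, -0.979, -0.002]] [-0.69212681  1.58471069  0.58838619]
```

```bash
cat >> h.py <<'E'
import json,os
def scoopR(heading,pitch): return R.from_euler('ZY',[heading,pitch]).as_matrix()   # pitch>0: mouth down
def T(Rm,p): M=np.eye(4);M[:3,:3]=Rm;M[:3,3]=p;return M
def Ttool(st=None): st=st or robot.observe();return T(R.from_quat(st['ee_rot']).as_matrix(),st['ee_pos'])
TS=np.array(json.load(open('ts.json'))) if os.path.exists('ts.json') else None  # scoop in tool
TRAY=[.602,-.2215,-.36]
def tr(x,y=0): c,s=np.cos(TRAY[2]),np.sin(TRAY[2]);return np.array([TRAY[0]+c*x-s*y,TRAY[1]+s*x+c*y])
def golip(lip,heading,pitch,T0=None,lab=''):
    """lip = scoop_lip world position"""
    S=scoopR(heading,pitch);W=T(S,np.array(lip)-S@[.045,0,0])@np.linalg.inv(TS)
    D=np.linalg.inv(Ttool() if T0 is None else T0)@W
    dp=D[:3,3]*100;rv=R.from_matrix(D[:3,:3]).as_rotvec()
    print(lab,'dp',np.round(dp,2).tolist(),'turn',np.round(rv,3).tolist(),'mm',round(np.linalg.norm(dp)*10),'rad',round(np.linalg.norm(rv),2));return W
def lipnow(T_=None):
    M=(Ttool() if T_ is None else T_)@TS;return M@[.045,0,0,1], np.arctan2(M[1,0],M[0,0]), np.arcsin(-M[2,0])
E
python3 - <<'E'
from h import *
h=-.103
W=T(scoopR(h,0),[.551,.1188,.004]);TS=np.linalg.inv(Ttool())@W
json.dump(TS.tolist(),open('ts.json','w'))
import h as H; H.TS=TS
golip([.596,.1142,.12],h,0,lab='lift')
T1=golip([.596,.1142,.17],h,0,lab='lift2')
t=tr(-.02); golip([t[0],t[1],.19],-.36,0,lab='hover')
E
```

```text
lift dp [-2.37, -11.36, -0.03] turn [0.0, -0.0, 0.0] mm 116 rad 0.0
lift2 dp [-3.38, -16.25, -0.03] turn [0.0, -0.0, 0.0] mm 166 rad 0.0
hover dp [-6.36, -17.73, 28.89] turn [0.052, 0.252, 0.0] mm 345 rad 0.26
```

play_rows --dp '[[-0.4, -2, 0], [-1.2, -6, 0], [-2.4, -11.4, 0], [-3.4, -15, 3], [-4, -16.3, 7.5], [-4.5, -17, 12], [-5, -17.3, 16.5], [-5.5, -17.5, 21], [-6, -17.6, 25.5], [-6.3, -17.7, 28.9]]' --turn '[[0, 0, 0], [0, 0, 0], [0, 0, 0], [0, 0.02, 0], [0.01, 0.06, 0], [0.02, 0.1, 0], [0.03, 0.14, 0], [0.035, 0.18, 0], [0.045, 0.22, 0], [0.052, 0.252, 0]]' --hand '[0, 0, 0, 0, 0, 0, 0, 0, 0, 0]'

```text
time: 5.1
ee_pos: [0.4387, -0.163, 0.4002]
ee_rot: [-0.198, -0.679, 0.704, 0.056]
force: [0.1, -0.3, -2.1]
finger_gap: 0.202
```

Run:
```python
from h import *
t=tr(-.02); golip([t[0],t[1],.19],-.36,0,lab='hover')
st=robot.observe();print(st['time'],lipnow(),st['finger_gap'],st['qd'].round(2),tr(-.02),st['joint_pos'].round(2))
s=optics.snapshot("wrist");im=s['img'].copy()
print('lippred',proj(s,lipnow(Ttool(st))[0][:3],st))
for t_ in ("scoop_lip","tray_valley","nut0"):
    for d in optics.spot_point(s,t_)[:5]: print(t_,np.round(d['pixel'],1),round(d['confidence'],2),atz(s,d['pixel'],{'scoop_lip':.19,'tray_valley':.01,'nut0':.03}[t_],st).round(3))
for p in [(75,44,10),(75,-44,10),(140,44,75),(140,-44,75),(140,52,75),(140,-52,75),(60,44,75),(60,-44,75),(-120,52,75),(-120,-52,75)]:
    u=proj(s,[*tr(p[0]/1e3,p[1]/1e3),p[2]/1e3],st);cv2.circle(im,tuple(int(v) for v in u),3,(0,0,255),1)
M=Ttool(st)@TS
for p in [(45,40,0),(45,-40,0),(-45,40,37),(-45,-40,37)]:
    u=proj(s,(M@[p[0]/1e3,p[1]/1e3,p[2]/1e3,1])[:3],st);cv2.circle(im,tuple(int(v) for v in u),3,(0,255,0),1)
cv2.imwrite('pics/w2.png',im)
```

```text
hover dp [-0.03, -0.01, -0.25] turn [-0.001, -0.003, 0.0] mm 2 rad 0.0
5.1 (array([ 0.58187822, -0.21713716,  0.18979963,  1.        ]), np.float64(-0.36274600248366934), np.float64(0.0002118131591009275)) 0.2016352621160292 [-0.68  0.14 -0.2   0.1   0.09 -0.39] [ 0.58328206 -0.21445452] [-0.52  0.12  1.87  0.04  0.95  1.4 ]
lippred [253.14549503  64.85920468]
scoop_lip [254.7  65.2] 0.78 [ 0.581 -0.218  0.19 ]
tray_valley [248.6  39.7] 0.75 [ 0.672 -0.244  0.01 ]
nut0 [240.6  52.2] 0.91 [ 0.653 -0.227  0.03 ]
nut0 [278.4  35.5] 0.86 [ 0.655 -0.278  0.03 ]
nut0 [259.2  39.9] 0.85 [ 0.659 -0.254  0.03 ]
nut0 [225.3  36. ] 0.83 [ 0.678 -0.216  0.03 ]
```

View pics/w2.png

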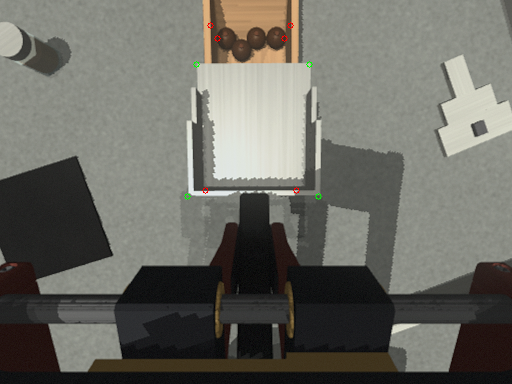

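play_rows --dp '[[2.5, -3, 0], [5, -6, 0], [5, -6, 0], [5, -6, 0], [5, -6, 0]]' --turn '[[0, 0, 0.07], [0, 0, 0.15], [0, 0, 0.15], [0, 0, 0.15], [0, 0, 0.15]]' --hand '[0, 0, 0, 0, 0]'

```text
time: 5.8
ee_pos: [0.382, -0.1389, 0.4479]
ee_rot: [-0.246, -0.664, 0.706, 0.004]
force: [0.1, -0.7, -2.1]
finger_gap: 0.199
```

Run:
```python
from h import *
st=robot.observe();print(st['time'],lipnow(),st['qd'].round(2),st['ee_pos'])
s=optics.snapshot("wrist");im=s['img'].copy();cv2.imwrite('pics/w3raw.png',im)
import pickle;pickle.dump((s,st),open('w3.pkl','wb'))
for t_ in ("tray_valley","nut0"):
    for d in optics.spot_point(s,t_)[:5]: print(t_,np.round(d['pixel'],1),round(d['confidence'],2),atz(s,d['pixel'],{'tray_valley':.01,'nut0':.03}[t_],st).round(3))
for p in [(75,44,10),(75,-44,10),(140,44,75),(140,-44,75),(140,52,75),(140,-52,75),(60,44,75),(60,-44,75),(60,52,75),(60,-52,75)]:
    u=proj(s,[*tr(p[0]/1e3,p[1]/1e3),p[2]/1e3],st);cv2.circle(im,tuple(int(v) for v in u),2,(0,0,255),1)
c=im[0:150,150:350];cv2.imwrite('pics/w3.png',cv2.resize(c,None,fx=4,fy=4,interpolation=cv2.INTER_CUBIC))
```

```text
5.8 (array([ 0.55267142, -0.20287057,  0.26216724,  1.        ]), np.float64(-0.3609696955656671), np.float64(-0.14672904353949465)) [-0.    0.02 -0.01  0.   -0.   -0.  ] [ 0.38201778 -0.13891872  0.4479021 ]
tray_valley [250.3  68. ] 0.86 [ 0.672 -0.241  0.01 ]
nut0 [232.6  63.4] 0.47 [ 0.679 -0.215  0.03 ]
nut0 [274.2  65.3] 0.45 [ 0.653 -0.274  0.03 ]
```

View pics/w3.png

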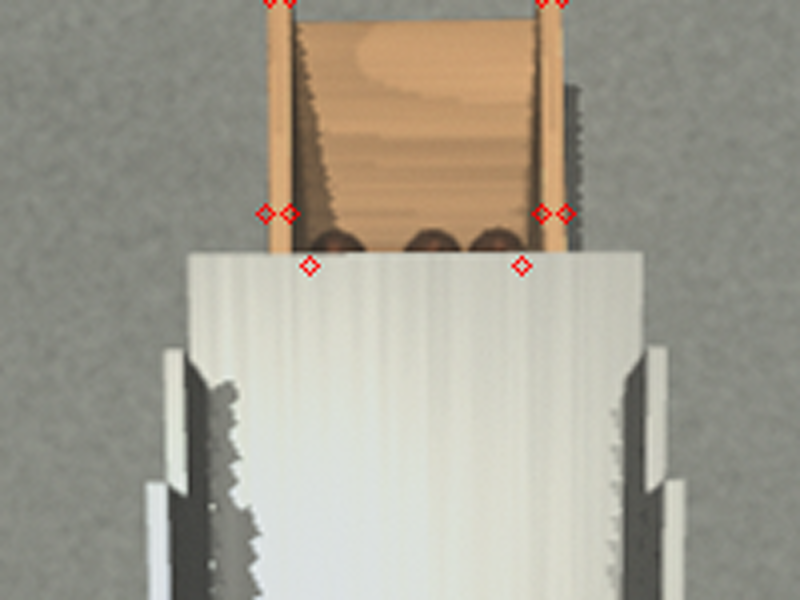

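Walls at crop columns 269/291 and 541/566 match the projected marks within ~1 mm. I'll check the lengthwise fit on the end-board edge (crop row 20 → image row 5) and plan the scoop path.

Run:
```python
from h import *
import pickle;s,st=pickle.load(open('w3.pkl','rb'))
for x,z in [(140,65),(132,65),(148,65),(140,75)]: print(x,z,proj(s,[*tr(x/1e3),z/1e3],st))
p=atz(s,(254,5),.065,st);d=p[:2]-TRAY[:2];print('edge tray x',d@[np.cos(TRAY[2]),np.sin(TRAY[2])])
a=np.radians(15)
fl=lambda x:.010+(.075-x)*np.tan(a)
T0=Ttool();
for x,c,pt in [(.0,.07,a),(.0,.015,a),(.0,.003,a),(.03,.003,a),(.068,.003,a)]:
    t=tr(x); golip([*t,fl(x)+c],TRAY[2],pt,T0,f'x{x} c{c}')
```

```text
140 65 [253.95026141   3.84427103]
132 65 [253.94905178   9.16963725]
148 65 [253.95146853  -1.47002028]
140 75 [253.93489865  -1.25706456]
edge tray x 0.13826232041705375
x0.0 c0.07 dp [-9.67, 14.66, -0.03] turn [0.001, -0.001, -0.408] mm 176 rad 0.41
x0.0 c0.015 dp [-7.78, 19.82, -0.02] turn [0.001, -0.001, -0.408] mm 213 rad 0.41
x0.0 c0.003 dp [-7.37, 20.95, -0.01] turn [0.001, -0.001, -0.408] mm 222 rad 0.41
x0.03 c0.003 dp [-9.92, 22.73, -0.01] turn [0.001, -0.001, -0.408] mm 248 rad 0.41
x0.068 c0.003 dp [-13.14, 24.99, -0.02] turn [0.001, -0.001, -0.408] mm 282 rad 0.41
```

play_rows --dp '[[-3, 4.5, 0], [-6, 9, 0], [-9, 13, 0], [-9.7, 14.6, 0], [-9.4, 15.5, 0], [-8.8, 17, 0], [-8.2, 18.7, 0], [-7.8, 19.8, 0], [-7.8, 19.8, 0], [-7.8, 19.8, 0]]' --turn '[[0, 0, -0.13], [0, 0, -0.26], [0, 0, -0.38], [0, 0, -0.408], [0, 0, -0.408], [0, 0, -0.408], [0, 0, -0.408], [0, 0, -0.408], [0, 0, -0.408], [0, 0, -0.408]]' --hand '[0, 0, 0, 0, 0, 0, 0, 0, 0, 0]'

```text
time: 6.95
ee_pos: [0.5142, -0.1889, 0.2885]
ee_rot: [0.107, 0.7, -0.691, -0.147]
force: [0.4, 0.0, -2.0]
finger_gap: 0.202
```

Run:
```python
from h import *
st=robot.observe();print(st['time'],lipnow(),st['force'],st['ee_pos'])
a=np.radians(15);fl=lambda x:.010+(.075-x)*np.tan(a)
T0=Ttool()
for x,c,pt in [(.0,.001,a),(.03,.001,a),(.05,.001,a),(.068,.001,a),(.072,.001,a),(.082,.008,a),(.09,.016,.05),(.095,.022,-.15),(.09,.06,-.3),(.08,.12,-.35)]:
    t=tr(x); golip([*t,(fl(x) if x<.076 else .010)+c],TRAY[2],pt,T0,f'x{x} c{c} p{pt:.2f}')
s=optics.snapshot("scene");print(proj(s,lipnow()[0][:3]));cv2.imwrite('pics/s4.png',cv2.resize(s['img'][190:290,150:270],None,fx=6,fy=6,interpolation=cv2.INTER_CUBIC))
```

```text
6.95 (array([ 0.60178167, -0.22137645,  0.04564391,  1.        ]), np.float64(-0.3605312541130294), np.float64(0.26208060647467935)) [ 0.41793895  0.03849804 -1.95084813] [ 0.51421613 -0.1889022   0.28851763]
x0.0 c0.001 p0.26 dp [-0.1, 1.45, -0.01] turn [0.001, -0.001, 0.0] mm 15 rad 0.0
x0.03 c0.001 p0.26 dp [-3.15, 2.08, -0.01] turn [0.001, -0.001, 0.0] mm 38 rad 0.0
x0.05 c0.001 p0.26 dp [-5.17, 2.5, -0.01] turn [0.001, -0.001, 0.0] mm 57 rad 0.0
x0.068 c0.001 p0.26 dp [-7.0, 2.88, -0.02] turn [0.001, -0.001, 0.0] mm 76 rad 0.0
x0.072 c0.001 p0.26 dp [-7.4, 2.96, -0.02] turn [0.001, -0.001, 0.0] mm 80 rad 0.0
x0.082 c0.008 p0.26 dp [-8.37, 2.28, -0.02] turn [0.001, -0.001, 0.0] mm 87 rad 0.0
x0.09 c0.016 p0.05 dp [-4.38, 4.23, -0.01] turn [0.001, -0.001, 0.212] mm 61 rad 0.21
x0.095 c0.022 p-0.15 dp [-1.0, 7.09, 0.0] turn [0.001, -0.002, 0.412] mm 72 rad 0.41
x0.09 c0.06 p-0.30 dp [2.11, 6.41, 0.01] turn [0.001, -0.002, 0.562] mm 68 rad 0.56
x0.08 c0.12 p-0.35 dp [4.15, 1.59, -0.0] turn [0.0, -0.002, 0.612] mm 44 rad 0.61
[195.33521442 223.41820711]
```

View pics/s4.png

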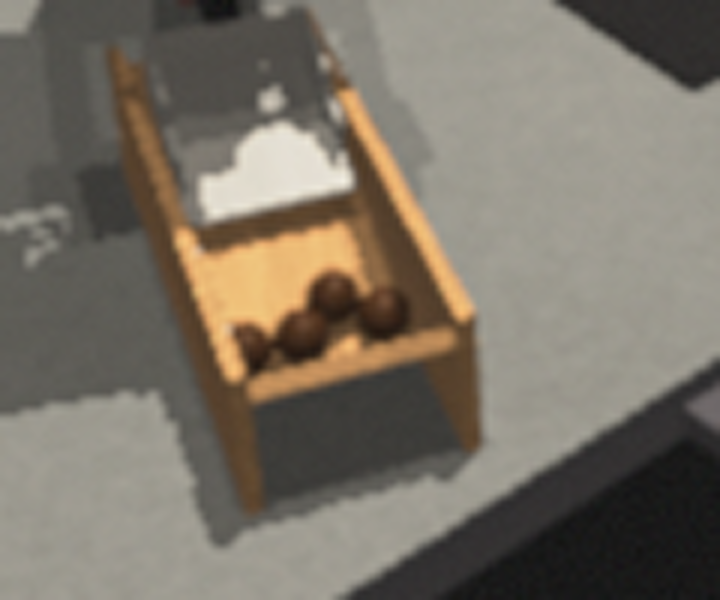

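The scoop sits cleanly between the walls, with four nuts below its lip. Next I lower it to just above the floor and read the force.

play_rows --dp '[[-0.03, 0.5, 0], [-0.06, 0.9, 0], [-0.08, 1.2, 0], [-0.1, 1.4, 0], [-0.1, 1.5, 0], [-0.1, 1.5, 0]]' --turn '[[0, 0, 0], [0, 0, 0], [0, 0, 0], [0, 0, 0], [0, 0, 0], [0, 0, 0]]' --hand '[0, 0, 0, 0, 0, 0]'

```text
time: 7.6
ee_pos: [0.5146, -0.189, 0.2738]
ee_rot: [0.107, 0.7, -0.691, -0.147]
force: [0.3, 0.2, -1.7]
finger_gap: 0.201
```

play_rows --dp '[[0, 0.05, 0], [0, 0.1, 0], [0, 0.1, 0], [0, 0.1, 0]]' --turn '[[0, 0, 0], [0, 0, 0], [0, 0, 0], [0, 0, 0]]' --hand '[0, 0, 0, 0]'

```text
time: 8.0
ee_pos: [0.5146, -0.189, 0.2728]
ee_rot: [0.107, 0.7, -0.691, -0.147]
force: [0.1, 0.4, -1.5]
finger_gap: 0.201
```

play_rows --dp '[[0, 0.05, 0], [0, 0.1, 0], [0, 0.1, 0], [0, 0.1, 0]]' --turn '[[0, 0, 0], [0, 0, 0], [0, 0, 0], [0, 0, 0]]' --hand '[0, 0, 0, 0]'

```text
time: 8.4
ee_pos: [0.5145, -0.1889, 0.2726]
ee_rot: [0.107, 0.7, -0.691, -0.147]
force: [-1.6, 1.3, 6.0]
finger_gap: 0.196
```

play_rows --dp '[[-0.5, 0.08, 0], [-1, 0.18, 0], [-1.5, 0.28, 0], [-2, 0.39, 0], [-2.5, 0.49, 0], [-3, 0.59, 0], [-3.5, 0.7, 0], [-4, 0.8, 0], [-4.5, 0.9, 0], [-4.5, 0.9, 0]]' --turn '[[0, 0, 0], [0, 0, 0], [0, 0, 0], [0, 0, 0], [0, 0, 0], [0, 0, 0], [0, 0, 0], [0, 0, 0], [0, 0, 0], [0, 0, 0]]' --hand '[0, 0, 0, 0, 0, 0, 0, 0, 0, 0]'

```text
time: 9.4
ee_pos: [0.5567, -0.2049, 0.2608]
ee_rot: [0.107, 0.7, -0.691, -0.147]
force: [-0.5, 0.9, -1.7]
finger_gap: 0.2
```

```bash
cat > where.py <<'E'
from h import *
def where(st=None):
    l,hh,pt=lipnow();d=l[:2]-TRAY[:2];c,s=np.cos(TRAY[2]),np.sin(TRAY[2]);x=d@[c,s]
    st=st or robot.observe();print('t',st['time'],'lip tray x,y',round(x,4),round(d@[-s,c],4),'c',round(l[2]-(.010+(.075-x)*np.tan(np.radians(15))),4),'dhead',round(hh-TRAY[2],3),'pitch',round(pt,3),'F',st['force'].round(1))
E
python3 - <<'E'
from where import *
where()
s=optics.snapshot("scene");cv2.imwrite('pics/s5.png',cv2.resize(s['img'][190:290,150:270],None,fx=6,fy=6,interpolation=cv2.INTER_CUBIC))
E
```

```text
t 9.4 lip tray x,y 0.0455 0.0 c 0.0002 dhead -0.0 pitch 0.26 F [-0.5  0.9 -1.7]
```

play_rows --dp '[[-0.3, 0.07, 0], [-0.6, 0.13, 0], [-0.9, 0.2, 0], [-1.2, 0.26, 0], [-1.5, 0.33, 0], [-1.8, 0.39, 0], [-2.1, 0.45, 0], [-2.4, 0.51, 0], [-2.5, 0.53, 0], [-2.5, 0.53, 0]]' --turn '[[0, 0, 0], [0, 0, 0], [0, 0, 0], [0, 0, 0], [0, 0, 0], [0, 0, 0], [0, 0, 0], [0, 0, 0], [0, 0, 0], [0, 0, 0]]' --hand '[0, 0, 0, 0, 0, 0, 0, 0, 0, 0]'

```text
time: 10.45
ee_pos: [0.5798, -0.2136, 0.254]
ee_rot: [0.107, 0.7, -0.691, -0.147]
force: [0.4, -0.5, 0.6]
finger_gap: 0.2
```

Run:
```python
from where import *
where()
s=optics.snapshot("scene");cv2.imwrite('pics/s6.png',cv2.resize(s['img'][190:290,150:270],None,fx=6,fy=6,interpolation=cv2.INTER_CUBIC))
```

```text
t 10.45 lip tray x,y 0.0703 -0.0 c 0.0 dhead -0.0 pitch 0.26 F [ 0.4 -0.5  0.6]
```

View pics/s6.png

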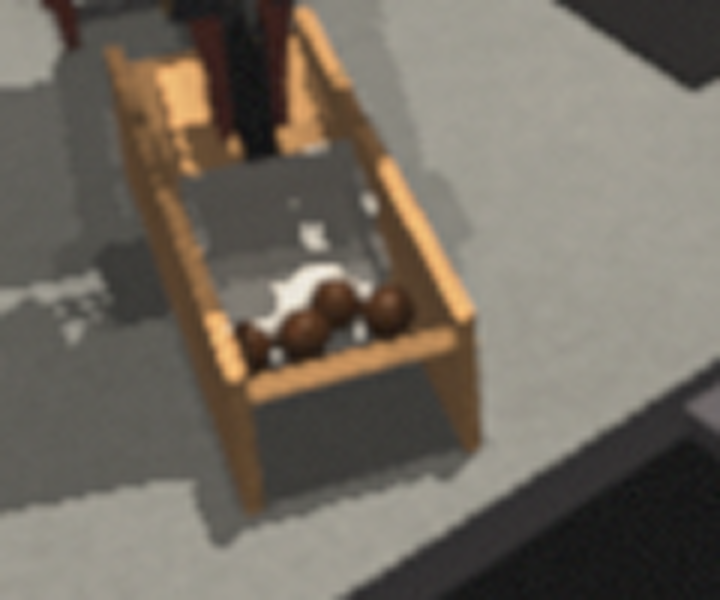

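All four nuts are on the pan near the lip (crop (250,345) to (388,310)). Now I plan the climb along the end board while tilting back.

Run:
```python
from h import *
T0=Ttool()
for x,z,p in [(.074,.0113,.262),(.080,.0165,.262),(.084,.021,.21),(.088,.026,.15),(.092,.031,.07),(.096,.036,0),(.098,.043,-.06),(.100,.050,-.12),(.100,.058,-.19),(.100,.066,-.25),(.098,.075,-.32),(.095,.085,-.38),(.09,.2,-.42)]:
    golip([*tr(x),z],TRAY[2],p,T0,f'{x},{z}')
```

```text
0.074,0.0113 dp [-0.42, -0.04, -0.02] turn [0.001, -0.001, -0.002] mm 4 rad 0.0
0.08,0.0165 dp [-0.99, -0.59, -0.02] turn [0.001, -0.001, -0.002] mm 12 rad 0.0
0.084,0.021 dp [-0.14, -0.48, -0.02] turn [0.001, -0.001, 0.05] mm 5 rad 0.05
0.088,0.026 dp [0.85, -0.24, -0.02] turn [0.001, -0.001, 0.11] mm 9 rad 0.11
0.092,0.031 dp [2.22, 0.37, -0.01] turn [0.001, -0.001, 0.19] mm 23 rad 0.19
0.096,0.036 dp [3.3, 0.95, -0.01] turn [0.001, -0.001, 0.26] mm 34 rad 0.26
0.098,0.043 dp [4.32, 1.26, -0.01] turn [0.001, -0.001, 0.32] mm 45 rad 0.32
0.1,0.05 dp [5.28, 1.65, -0.01] turn [0.001, -0.001, 0.38] mm 55 rad 0.38
0.1,0.058 dp [6.53, 2.21, -0.0] turn [0.0, -0.002, 0.45] mm 69 rad 0.45
0.1,0.066 dp [7.54, 2.64, -0.0] turn [0.0, -0.002, 0.51] mm 80 rad 0.51
0.098,0.075 dp [8.82, 3.25, 0.0] turn [0.0, -0.002, 0.58] mm 94 rad 0.58
0.095,0.085 dp [9.97, 3.61, 0.0] turn [0.0, -0.002, 0.64] mm 106 rad 0.64
0.09,0.2 dp [11.61, -6.92, -0.02] turn [0.0, -0.002, 0.68] mm 135 rad 0.68
```

play_rows --dp '[[-0.4, -0.04, 0], [-0.7, -0.3, 0], [-1, -0.6, 0], [-0.15, -0.48, 0], [0.85, -0.24, 0], [2.2, 0.35, 0], [3.3, 0.93, 0], [4.3, 1.25, 0], [5.3, 1.65, 0], [5.3, 1.65, 0]]' --turn '[[0, 0, 0], [0, 0, 0], [0, 0, 0], [0, 0, 0.05], [0, 0, 0.11], [0, 0, 0.19], [0, 0, 0.26], [0, 0, 0.32], [0, 0, 0.38], [0, 0, 0.38]]' --hand '[0, 0, 0, 0, 0, 0, 0, 0, 0, 0]'

```text
time: 11.5
ee_pos: [0.527, -0.1933, 0.2393]
ee_rot: [-0.236, -0.668, 0.706, 0.015]
force: [-2.3, 0.3, -2.0]
finger_gap: 0.2
```

Run:
```python
from where import *
where()
s=optics.snapshot("scene");cv2.imwrite('pics/s7.png',cv2.resize(s['img'][190:290,150:270],None,fx=6,fy=6,interpolation=cv2.INTER_CUBIC))
T0=Ttool()
for x,z,p in [(.100,.058,-.19),(.100,.066,-.25),(.098,.075,-.32),(.095,.085,-.38),(.09,.2,-.42)]:
    golip([*tr(x),z],TRAY[2],p,T0,f'{x},{z}')
```

```text
t 11.5 lip tray x,y 0.0963 0.0002 c 0.0437 dhead -0.002 pitch -0.116 F [-2.3  0.3 -2. ]
0.1,0.058 dp [1.19, 0.04, 0.01] turn [0.001, -0.002, 0.074] mm 12 rad 0.07
0.1,0.066 dp [2.28, 0.07, 0.02] turn [0.001, -0.002, 0.134] mm 23 rad 0.13
0.098,0.075 dp [3.7, 0.17, 0.02] turn [0.0, -0.002, 0.204] mm 37 rad 0.2
0.095,0.085 dp [4.9, 0.08, 0.02] turn [0.0, -0.002, 0.264] mm 49 rad 0.26
0.09,0.2 dp [2.56, -10.32, -0.01] turn [0.0, -0.002, 0.304] mm 106 rad 0.3
```

View pics/s7.png

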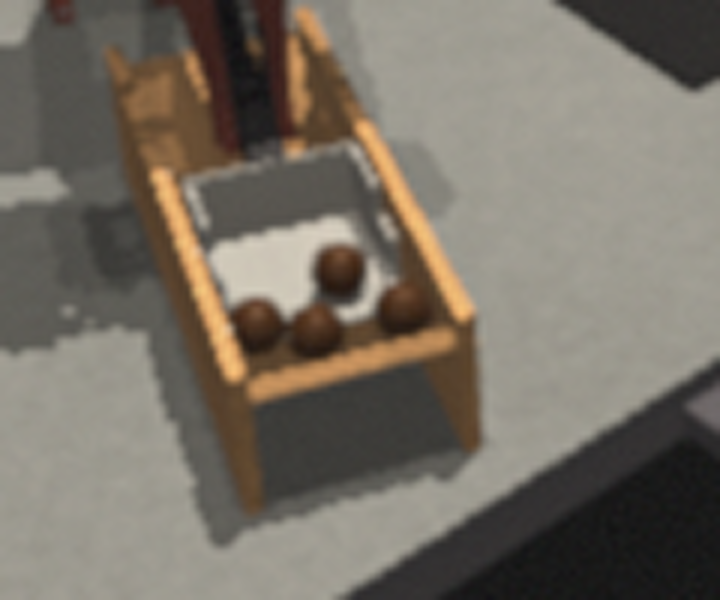

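Image: one nut is moving back into the pan (340,268); three are still near the lip. I continue tilting inside the tray walls.

play_rows --dp '[[1.2, 0.04, 0], [2.3, 0.07, 0], [3.7, 0.1, 0], [4.9, 0.05, 0], [4.9, 0.05, 0], [4.9, 0.05, 0]]' --turn '[[0, 0, 0.07], [0, 0, 0.13], [0, 0, 0.2], [0, 0, 0.264], [0, 0, 0.264], [0, 0, 0.264]]' --hand '[0, 0, 0, 0, 0, 0]'

```text
time: 12.15
ee_pos: [0.4868, -0.1969, 0.2443]
ee_rot: [-0.309, -0.655, 0.686, -0.076]
force: [9.7, 16.5, -9.4]
finger_gap: 0.203
```

Run:
```python
from where import *
where()
st=robot.observe();s=optics.snapshot("scene");w=optics.snapshot("wrist")
a=cv2.resize(s['img'][190:290,150:270],None,fx=3.3,fy=3.3,interpolation=cv2.INTER_CUBIC);b=cv2.resize(w['img'][0:200,140:380],None,fx=1.65,fy=1.65)
cv2.imwrite('pics/s8.png',np.hstack([a,b]))
M=Ttool(st)@TS;Mi=np.linalg.inv(M)
for d in optics.spot_point(w,"nut0")[:5]:
    p,v=ray(w,d['pixel'],st);p=Mi[:3,:3]@p+Mi[:3,3];v=Mi[:3,:3]@v;print(round(d['confidence'],2),((p+v*(.0145-p[2])/v[2])*1e3).round(0))
```

```text
t 12.15 lip tray x,y 0.0989 -0.0044 c 0.0952 dhead 0.012 pitch -0.347 F [ 9.7 16.5 -9.4]
0.59 [-31.  10.  15.]
```

View pics/s8.png

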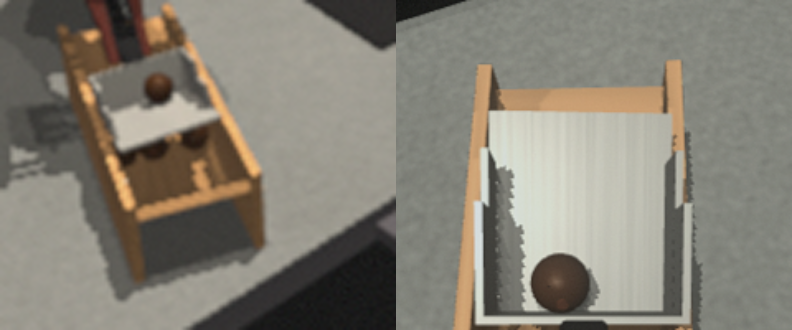

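Only one nut stayed aboard (wrist view (560,280)). The other three slipped back through the gap between lip and end board, because I let the lip leave the board. I'll carry this one to the mortar first, then scoop again with the lip hugging the board.

Run:
```python
from h import *
st=robot.observe();print(st['joint_pos'].round(2),st['force'],st['qd'].round(2))
T0=Ttool()
golip([*tr(.095),.13],TRAY[2],-.3,T0,'up1')
golip([*tr(.06),.20],TRAY[2],-.25,T0,'up2')
M=np.array([.524,.307])
for hd in (0.3,.5,.7):
    d=np.array([np.cos(hd),np.sin(hd)])
    T1=golip([*(M-d*.09),.2],hd,-.2,T0,f'pre {hd}')
```

```text
[-0.58  0.41  2.08  0.95  0.21  0.44] [ 7.27017785 12.8860781  -6.70933208] [ 0.01  0.   -0.   -0.02 -0.    0.02]
up1 dp [-2.42, -3.3, -1.88] turn [0.054, 0.002, -0.046] mm 45 rad 0.07
up2 dp [-4.31, -11.53, -2.34] turn [0.054, 0.003, -0.096] mm 125 rad 0.11
pre 0.3 dp [24.29, -28.51, -32.78] turn [-0.25, -0.582, -0.157] mm 498 rad 0.65
pre 0.5 dp [20.98, -26.71, -28.59] turn [-0.343, -0.759, -0.158] mm 444 rad 0.85
pre 0.7 dp [17.04, -24.49, -25.24] turn [-0.436, -0.936, -0.159] mm 391 rad 1.04
```

play_rows --dp '[[-0.8, -1, -0.6], [-1.6, -2.2, -1.2], [-2.4, -3.3, -1.9], [-3, -6, -2], [-3.6, -8.7, -2.2], [-4.3, -11.5, -2.3], [-4.3, -11.5, -2.3]]' --turn '[[0.02, 0, -0.015], [0.035, 0, -0.03], [0.054, 0, -0.046], [0.054, 0, -0.06], [0.054, 0, -0.08], [0.054, 0, -0.096], [0.054, 0, -0.096]]' --hand '[0, 0, 0, 0, 0, 0, 0]'

```text
time: 13.0
ee_pos: [0.4722, -0.1736, 0.3699]
ee_rot: [-0.281, -0.649, 0.706, -0.037]
force: [0.6, -0.3, -1.0]
finger_gap: 0.203
```

Run:
```python
from where import *
where()
st=robot.observe();print(st['joint_pos'].round(2))
T0=Ttool();M=np.array([.524,.307])
from h import *
hd=.5;d=np.array([np.cos(hd),np.sin(hd)])
l0,h0,p0=lipnow()
# interpolated rows
for k in np.linspace(0,1,7)[1:]:
    e=np.array([*(M-d*.1),.17]);golip(l0[:3]*(1-k)+e*k,h0*(1-k)+hd*k,-.2,T0,f'{k:.2f}')
```

```text
t 13.0 lip tray x,y 0.0632 -0.0004 c 0.1922 dhead 0.004 pitch -0.257 F [ 0.6 -0.3 -1. ]
[-0.52  0.16  1.96  0.13  0.57  1.32]
0.17 dp [4.48, -2.82, -3.77] turn [-0.062, -0.129, -0.057] mm 65 rad 0.15
0.33 dp [9.98, -4.9, -7.65] turn [-0.122, -0.259, -0.057] mm 135 rad 0.29
0.50 dp [15.15, -6.81, -11.64] turn [-0.182, -0.388, -0.056] mm 203 rad 0.43
0.67 dp [20.0, -8.56, -15.79] turn [-0.242, -0.518, -0.056] mm 269 rad 0.57
0.83 dp [24.56, -10.17, -20.16] turn [-0.301, -0.647, -0.055] mm 334 rad 0.72
1.00 dp [28.85, -11.64, -24.78] turn [-0.361, -0.777, -0.054] mm 398 rad 0.86
```

Run:
```python
from h import *
T0=Ttool();M=np.array([.524,.307])
hd=1.1;d=np.array([np.cos(hd),np.sin(hd)])
l0,h0,p0=lipnow()
e=np.array([*(M-d*.06),.16])
g0=(Ttool()[:3,3])
for k in np.linspace(0,1,11)[1:]:
    W=golip(l0[:3]*(1-k)+e*k+[0,0,0.0],h0*(1-k)+hd*k,-.22,T0,f'{k:.2f}')
print(W[:3,3])
```

```text
0.10 dp [2.06, -1.34, -1.2] turn [-0.065, -0.131, -0.037] mm 27 rad 0.15
0.20 dp [4.64, -2.11, -2.52] turn [-0.127, -0.263, -0.037] mm 57 rad 0.29
0.30 dp [6.87, -2.71, -3.95] turn [-0.189, -0.394, -0.037] mm 84 rad 0.44
0.40 dp [8.76, -3.14, -5.57] turn [-0.252, -0.526, -0.036] mm 108 rad 0.58
0.50 dp [10.34, -3.42, -7.41] turn [-0.314, -0.658, -0.036] mm 132 rad 0.73
0.60 dp [11.64, -3.57, -9.52] turn [-0.376, -0.789, -0.035] mm 155 rad 0.87
0.70 dp [12.71, -3.59, -11.96] turn [-0.438, -0.921, -0.034] mm 178 rad 1.02
0.80 dp [13.58, -3.52, -14.74] turn [-0.501, -1.052, -0.033] mm 204 rad 1.17
0.90 dp [14.31, -3.38, -17.91] turn [-0.563, -1.184, -0.032] mm 232 rad 1.31
1.00 dp [14.94, -3.19, -21.48] turn [-0.625, -1.316, -0.031] mm 264 rad 1.46
[0.4084192  0.07930515 0.33189566]
```

play_rows --dp '[[2.1, -1.3, -1.2], [4.6, -2.1, -2.5], [6.9, -2.7, -4], [8.8, -3.1, -5.6], [10.3, -3.4, -7.4], [11.6, -3.6, -9.5], [12.7, -3.6, -12], [13.6, -3.5, -14.7], [14.3, -3.4, -17.9], [14.9, -3.2, -21.5]]' --turn '[[-0.065, -0.131, -0.037], [-0.127, -0.263, -0.037], [-0.189, -0.394, -0.037], [-0.252, -0.526, -0.036], [-0.314, -0.658, -0.036], [-0.376, -0.789, -0.035], [-0.438, -0.921, -0.034], [-0.501, -1.052, -0.033], [-0.563, -1.184, -0.032], [-0.625, -1.316, -0.031]]' --hand '[0, 0, 0, 0, 0, 0, 0, 0, 0, 0]'

```text
time: 14.0
ee_pos: [0.4098, 0.08, 0.3314]
ee_rot: [-0.237, 0.667, -0.51, 0.489]
force: [1.0, -1.1, -0.1]
finger_gap: 0.2
```

Run:
```python
from h import *
T0=Ttool();M=np.array([.524,.307]);st=robot.observe()
print(st['time'],lipnow(),st['joint_pos'].round(2),st['force'].round(1))
hd=1.1;d=np.array([np.cos(hd),np.sin(hd)])
for a,z,p in [(.06,.16,-.22),(.045,.14,-.1),(.03,.12,.03),(.022,.105,.17),(.018,.092,.31),(.018,.085,.45),(.018,.08,.6)]:
    golip([*(M-d*a),z],hd,p,T0,f'{p}')
s=optics.snapshot('wrist')
M_=Ttool(st)@TS;Mi=np.linalg.inv(M_)
for q in optics.spot_point(s,"nut0")[:5]:
    p,v=ray(s,q['pixel'],st);p=Mi[:3,:3]@p+Mi[:3,3];v=Mi[:3,:3]@v;print(round(q['confidence'],2),((p+v*(.0145-p[2])/v[2])*1e3).round(0))
for q in optics.spot_point(s,"mortar")[:3]: print('mortar',q['confidence'],q['pixel'],atz(s,q['pixel'],0,st))
```

```text
14.0 (array([0.49731997, 0.25444153, 0.15926155, 1.        ]), np.float64(1.104644282149089), np.float64(-0.21897743300041658)) [-0.17  0.16  2.08  0.55  0.85 -0.06] [ 1.  -1.1 -0.1]
-0.22 dp [0.09, -0.1, -0.09] turn [0.002, 0.004, 0.001] mm 2 rad 0.0
-0.1 dp [-3.37, 1.22, -0.07] turn [0.001, 0.005, -0.119] mm 36 rad 0.12
0.03 dp [-7.2, 2.85, -0.05] turn [0.001, 0.005, -0.249] mm 77 rad 0.25
0.17 dp [-10.93, 4.16, -0.03] turn [0.001, 0.005, -0.389] mm 117 rad 0.39
0.31 dp [-14.4, 5.63, -0.02] turn [0.001, 0.005, -0.529] mm 155 rad 0.53
0.45 dp [-17.7, 6.9, -0.0] turn [0.0, 0.006, -0.669] mm 190 rad 0.67
0.6 dp [-21.2, 8.57, 0.02] turn [0.0, 0.006, -0.819] mm 229 rad 0.82
0.79 [-30. -24.  15.]
mortar 0.86 [380.3, 3.5] [0.73253245 0.34490111 0.        ]
```

play_rows --dp '[[-1.7, 0.6, 0], [-3.4, 1.2, 0], [-5.3, 2, 0], [-7.2, 2.9, 0], [-9, 3.5, 0], [-10.9, 4.2, 0], [-14.4, 5.6, 0], [-17.7, 6.9, 0], [-17.7, 6.9, 0], [-17.7, 6.9, 0]]' --turn '[[0, 0, -0.06], [0, 0, -0.12], [0, 0, -0.185], [0, 0, -0.25], [0, 0, -0.32], [0, 0, -0.389], [0, 0, -0.53], [0, 0, -0.67], [0, 0, -0.67], [0, 0, -0.67]]' --hand '[0, 0, 0, 0, 0, 0, 0, 0, 0, 0]'

```text
time: 15.15
ee_pos: [0.4962, 0.2503, 0.3396]
ee_rot: [0.443, -0.553, 0.642, -0.293]
force: [-0.1, -0.9, -2.0]
finger_gap: 0.201
```

Run:
```python
from h import *
st=robot.observe();print(st['time'],lipnow(),st['joint_pos'].round(2),st['force'].round(1))
s=optics.snapshot('wrist');t=optics.snapshot('top');
for c,n in ((s,'w'),(t,'t')):
    for q in optics.spot_point(c,"nut0")[:5]: print(n,round(q['confidence'],2),np.round(q['pixel']),atz(c,q['pixel'],.03,st).round(3))
```

```text
15.15 (array([0.51635013, 0.29203947, 0.08350619, 1.        ]), np.float64(1.1059006720732862), np.float64(0.4502819159695094)) [ 0.4   0.42  1.6  -0.16  1.31  0.92] [-0.1 -0.9 -2. ]
t 0.52 [352. 189.] [ 0.653 -0.287  0.03 ]
t 0.44 [342. 186.] [ 0.661 -0.255  0.03 ]
t 0.38 [332. 182.] [ 0.675 -0.221  0.03 ]
```

Run:
```python
from h import *
T0=Ttool();M=np.array([.524,.307]);hd=1.1;d=np.array([np.cos(hd),np.sin(hd)])
for a,z,p in [(.03,.11,.3),(.06,.15,.18)]: golip([*(M-d*a),z],hd,p,T0,f'{p}')
l0=np.array([*(M-d*.06),.15]);l1=np.array([*tr(.0),.11])
for k in np.linspace(0,1,11)[1:]:
    golip(l0*(1-k)+l1*k,hd*(1-k)-.36*k,.18*(1-k)+.262*k,T0,f'{k:.1f}')
```

```text
0.3 dp [5.09, -0.31, -0.05] turn [0.001, 0.002, 0.151] mm 51 rad 0.15
0.18 dp [11.49, -1.6, -0.07] turn [0.001, 0.002, 0.271] mm 116 rad 0.27
0.1 dp [14.76, -0.46, 1.41] turn [-0.016, 0.148, 0.262] mm 148 rad 0.3
0.2 dp [17.81, 0.63, 2.97] turn [-0.034, 0.293, 0.253] mm 181 rad 0.39
0.3 dp [20.67, 1.66, 4.65] turn [-0.053, 0.438, 0.243] mm 212 rad 0.5
0.4 dp [23.34, 2.65, 6.48] turn [-0.074, 0.583, 0.232] mm 244 rad 0.63
0.5 dp [25.86, 3.61, 8.48] turn [-0.095, 0.727, 0.221] mm 275 rad 0.77
0.6 dp [28.26, 4.53, 10.67] turn [-0.118, 0.872, 0.209] mm 305 rad 0.9
0.7 dp [30.57, 5.44, 13.07] turn [-0.142, 1.016, 0.197] mm 337 rad 1.04
0.8 dp [32.82, 6.32, 15.67] turn [-0.168, 1.16, 0.184] mm 369 rad 1.19
0.9 dp [35.03, 7.21, 18.49] turn [-0.194, 1.304, 0.171] mm 403 rad 1.33
1.0 dp [37.26, 8.09, 21.52] turn [-0.222, 1.447, 0.157] mm 438 rad 1.47
```

play_rows --dp '[[2.5, -0.2, 0], [5.1, -0.3, 0], [8.3, -1, 0], [11.5, -1.6, 0], [14.8, -0.5, 1.4], [17.8, 0.6, 3], [20.7, 1.7, 4.7], [23.3, 2.6, 6.5], [25.9, 3.6, 8.5], [28.3, 4.5, 10.7]]' --turn '[[0, 0, 0.07], [0, 0, 0.15], [0, 0, 0.21], [0, 0, 0.27], [-0.016, 0.148, 0.262], [-0.034, 0.293, 0.253], [-0.053, 0.438, 0.243], [-0.074, 0.583, 0.232], [-0.095, 0.727, 0.221], [-0.118, 0.872, 0.209]]' --hand '[0, 0, 0, 0, 0, 0, 0, 0, 0, 0]'

```text
time: 16.35
ee_pos: [0.4596, -0.0567, 0.3664]
ee_rot: [0.085, -0.702, 0.704, -0.067]
force: [1.1, -0.1, -2.4]
finger_gap: 0.197
```

Run:
```python
from where import *
T0=Ttool();st=robot.observe();l0,h0,p0=lipnow();print(st['time'],l0,h0,p0)
l0=l0[:3];l1=np.array([*tr(.0),.11])
for k in np.linspace(0,1,6)[1:]:
    golip(l0*(1-k)+l1*k,h0*(1-k)-.36*k,p0*(1-k)+.262*k,T0,f'{k:.1f}')
golip([*tr(0),.045],-.36,.262,T0)
golip([*tr(0),.033],-.36,.262,T0)
s=optics.snapshot('wrist');cv2.imwrite('pics/w9.png',s['img'])
for q in optics.spot_point(s,"nut0")[:5]: print(round(q['confidence'],2),np.round(q['pixel']),atz(s,q['pixel'],.025,st).round(3))
for q in optics.spot_point(s,"mortar")[:5]: print(round(q['confidence'],2),np.round(q['pixel']),atz(s,q['pixel'],.0,st).round(3))
```

```text
16.35 [ 0.55867298 -0.0348786   0.12675075  1.        ] 0.21553667675846602 0.22882688382822328
0.2 dp [-0.28, 0.26, 2.7] turn [-0.004, 0.115, -0.006] mm 27 rad 0.12
0.4 dp [-0.68, 0.51, 5.43] turn [-0.008, 0.23, -0.013] mm 55 rad 0.23
0.6 dp [-1.21, 0.77, 8.23] turn [-0.013, 0.345, -0.019] mm 84 rad 0.35
0.8 dp [-1.84, 1.02, 11.11] turn [-0.018, 0.46, -0.025] mm 113 rad 0.46
1.0 dp [-2.57, 1.27, 14.08] turn [-0.025, 0.575, -0.031] mm 144 rad 0.58
 dp [-2.74, 7.77, 14.09] turn [-0.025, 0.575, -0.031] mm 163 rad 0.58
 dp [-2.77, 8.97, 14.09] turn [-0.025, 0.575, -0.031] mm 169 rad 0.58
0.68 [492.  14.] [ 0.664 -0.253  0.025]
0.58 [507.  29.] [ 0.655 -0.274  0.025]
```

play_rows --dp '[[-0.3, 0.3, 2.7], [-0.7, 0.5, 5.4], [-1.2, 0.8, 8.2], [-1.8, 1, 11.1], [-2.5, 1.3, 14.1], [-2.6, 1.3, 14.1], [-2.6, 3, 14.1], [-2.7, 5.5, 14.1], [-2.7, 7.8, 14.1], [-2.7, 7.8, 14.1]]' --turn '[[0, 0.115, -0.006], [-0.008, 0.23, -0.013], [-0.013, 0.345, -0.019], [-0.018, 0.46, -0.025], [-0.025, 0.575, -0.031], [-0.025, 0.575, -0.031], [-0.025, 0.575, -0.031], [-0.025, 0.575, -0.031], [-0.025, 0.575, -0.031], [-0.025, 0.575, -0.031]]' --hand '[0, 0, 0, 0, 0, 0, 0, 0, 0, 0]'

```text
time: 17.5
ee_pos: [0.5134, -0.1871, 0.2852]
ee_rot: [0.103, 0.701, -0.69, -0.147]
force: [-0.9, 0.3, -2.6]
finger_gap: 0.201
```

Run:
```python
from where import *
where();T0=Ttool()
a=np.radians(15);fl=lambda x:.010+(.075-x)*np.tan(a)
for x in (0,.01,.02,.03,.04,.05,.06,.068): golip([*tr(x),fl(x)+.0002],-.36,a,T0,x)
```

```text
t 17.5 lip tray x,y -0.003 0.0023 c 0.011 dhead 0.007 pitch 0.268 F [-0.9  0.3 -2.6]
0 dp [-0.24, 1.2, 0.13] turn [0.002, 0.006, 0.006] mm 12 rad 0.01
0.01 dp [-1.25, 1.4, 0.14] turn [0.002, 0.006, 0.006] mm 19 rad 0.01
0.02 dp [-2.27, 1.6, 0.15] turn [0.002, 0.006, 0.006] mm 28 rad 0.01
0.03 dp [-3.28, 1.81, 0.15] turn [0.002, 0.006, 0.006] mm 37 rad 0.01
0.04 dp [-4.3, 2.01, 0.16] turn [0.002, 0.006, 0.006] mm 47 rad 0.01
0.05 dp [-5.31, 2.21, 0.17] turn [0.002, 0.006, 0.006] mm 58 rad 0.01
0.06 dp [-6.33, 2.42, 0.17] turn [0.002, 0.006, 0.006] mm 68 rad 0.01
0.068 dp [-7.14, 2.58, 0.18] turn [0.002, 0.006, 0.006] mm 76 rad 0.01
```

play_rows --dp '[[-0.2, 0.6, 0.1], [-0.4, 1.15, 0.14], [-1.25, 1.38, 0.14], [-2.2, 1.59, 0.15], [-3.2, 1.79, 0.15], [-4.2, 1.99, 0.16], [-5.2, 2.19, 0.17], [-6, 2.35, 0.17], [-6.6, 2.47, 0.18], [-7.1, 2.57, 0.18]]' --turn '[[0, 0.006, 0.006], [0, 0.006, 0.006], [0, 0.006, 0.006], [0, 0.006, 0.006], [0, 0.006, 0.006], [0, 0.006, 0.006], [0, 0.006, 0.006], [0, 0.006, 0.006], [0, 0.006, 0.006], [0, 0.006, 0.006]]' --hand '[0, 0, 0, 0, 0, 0, 0, 0, 0, 0]'

```text
time: 18.5
ee_pos: [0.5785, -0.2129, 0.2555]
ee_rot: [0.107, 0.7, -0.691, -0.147]
force: [-3.0, 1.9, 8.2]
finger_gap: 0.201
```

play_rows --dp '[[-0.25, 0.05, 0], [-0.5, 0.1, 0], [-0.7, 0.14, 0], [-0.8, 0.16, 0], [-0.8, 0.16, 0]]' --turn '[[0, 0, 0], [0, 0, 0], [0, 0, 0], [0, 0, 0], [0, 0, 0]]' --hand '[0, 0, 0, 0, 0]'

```text
time: 19.0
ee_pos: [0.5838, -0.2149, 0.2536]
ee_rot: [0.104, 0.701, -0.69, -0.149]
force: [-12.6, 4.0, 16.2]
finger_gap: 0.202
```

Run:
```python
from where import *
where();T0=Ttool()
s=optics.snapshot("scene");cv2.imwrite('pics/s10.png',cv2.resize(s['img'][190:290,150:270],None,fx=5,fy=5,interpolation=cv2.INTER_CUBIC))
```

```text
t 19.0 lip tray x,y 0.0724 0.0006 c -0.0006 dhead 0.001 pitch 0.269 F [-12.6   4.   16.2]
```

Run:
```python
from where import *
T0=Ttool();V=.0725
for p in (.262,.21,.16,.11,.06,.01,-.03,-.07,-.11,-.15,-.19,-.23):
    u=(.268*.09*np.cos(p)-.09*np.sin(p)+.0025)/1.107
    golip([*tr(V+u),.010+.839*u-.0001],-.36,p,T0,f'{p} u{u:.4f}')
```

```text
0.262 u0.0022 dp [-0.06, -0.1, 0.01] turn [0.002, 0.001, 0.007] mm 1 rad 0.01
0.21 u0.0066 dp [0.74, 0.1, 0.01] turn [0.002, 0.0, 0.059] mm 7 rad 0.06
0.16 u0.0108 dp [1.48, 0.36, 0.01] turn [0.002, 0.0, 0.109] mm 15 rad 0.11
0.11 u0.0150 dp [2.19, 0.67, 0.01] turn [0.002, 0.0, 0.159] mm 23 rad 0.16
0.06 u0.0191 dp [2.86, 1.04, 0.01] turn [0.002, 0.0, 0.209] mm 30 rad 0.21
0.01 u0.0232 dp [3.51, 1.47, 0.01] turn [0.002, -0.0, 0.259] mm 38 rad 0.26
-0.03 u0.0265 dp [3.99, 1.85, 0.02] turn [0.002, -0.0, 0.299] mm 44 rad 0.3
-0.07 u0.0297 dp [4.46, 2.27, 0.02] turn [0.002, -0.0, 0.339] mm 50 rad 0.34
-0.11 u0.0328 dp [4.89, 2.72, 0.02] turn [0.002, -0.0, 0.379] mm 56 rad 0.38
-0.15 u0.0360 dp [5.31, 3.2, 0.02] turn [0.001, -0.0, 0.419] mm 62 rad 0.42
-0.19 u0.0390 dp [5.7, 3.72, 0.02] turn [0.001, -0.001, 0.459] mm 68 rad 0.46
-0.23 u0.0420 dp [6.06, 4.27, 0.02] turn [0.001, -0.001, 0.499] mm 74 rad 0.5
```

play_rows --dp '[[-0.06, -0.1, 0], [0.35, 0, 0], [0.74, 0.1, 0], [1.1, 0.23, 0], [1.48, 0.36, 0], [1.83, 0.51, 0], [2.19, 0.67, 0], [2.52, 0.85, 0], [2.86, 1.04, 0], [2.86, 1.04, 0]]' --turn '[[0, 0, 0.007], [0, 0, 0.033], [0, 0, 0.059], [0, 0, 0.084], [0, 0, 0.109], [0, 0, 0.134], [0, 0, 0.159], [0, 0, 0.184], [0, 0, 0.209], [0, 0, 0.209]]' --hand '[0, 0, 0, 0, 0, 0, 0, 0, 0, 0]'

```text
time: 20.05
ee_pos: [0.5548, -0.2037, 0.2443]
ee_rot: [-0.175, -0.686, 0.702, 0.078]
force: [-5.2, 2.1, 4.0]
finger_gap: 0.203
```

Run:
```python
from where import *
where();T0=Ttool();V=.0725;print(lipnow()[0],'want x',V+.0191,'z',.010+.839*.0191)
s=optics.snapshot("scene");cv2.imwrite('pics/s11.png',cv2.resize(s['img'][190:290,150:270],None,fx=6,fy=6,interpolation=cv2.INTER_CUBIC))
for q in optics.spot_point(s,"nut0")[:5]: print(round(q['confidence'],2),np.round(q['pixel']))
for p in (.06,.01,-.03,-.07,-.11,-.15,-.19,-.23):
    u=(.268*.09*np.cos(p)-.09*np.sin(p)+.0025)/1.107
    golip([*tr(V+u),.010+.839*u-.0001],-.36,p,T0,f'{p} u{u:.4f}')
```

```text
t 20.05 lip tray x,y 0.0889 0.0007 c 0.0182 dhead 0.001 pitch 0.064 F [-5.2  2.1  4. ]
[ 0.68544093 -0.2521065   0.02451057  1.        ] want x 0.09159999999999999 z 0.026024899999999997
0.46 [199. 246.]
0.38 [213. 244.]
0.17 [297. 225.]
0.06 u0.0191 dp [-0.19, -0.06, 0.03] turn [0.002, 0.0, 0.004] mm 2 rad 0.0
0.01 u0.0232 dp [0.52, 0.23, 0.03] turn [0.002, 0.0, 0.054] mm 6 rad 0.05
-0.03 u0.0265 dp [1.08, 0.5, 0.03] turn [0.002, 0.0, 0.094] mm 12 rad 0.09
-0.07 u0.0297 dp [1.61, 0.82, 0.03] turn [0.002, -0.0, 0.134] mm 18 rad 0.13
-0.11 u0.0328 dp [2.13, 1.17, 0.03] turn [0.002, -0.0, 0.174] mm 24 rad 0.17
-0.15 u0.0360 dp [2.64, 1.56, 0.03] turn [0.002, -0.0, 0.214] mm 31 rad 0.21
-0.19 u0.0390 dp [3.12, 1.98, 0.03] turn [0.002, -0.0, 0.254] mm 37 rad 0.25
-0.23 u0.0420 dp [3.59, 2.45, 0.04] turn [0.002, -0.0, 0.294] mm 43 rad 0.29
```

View pics/s11.png

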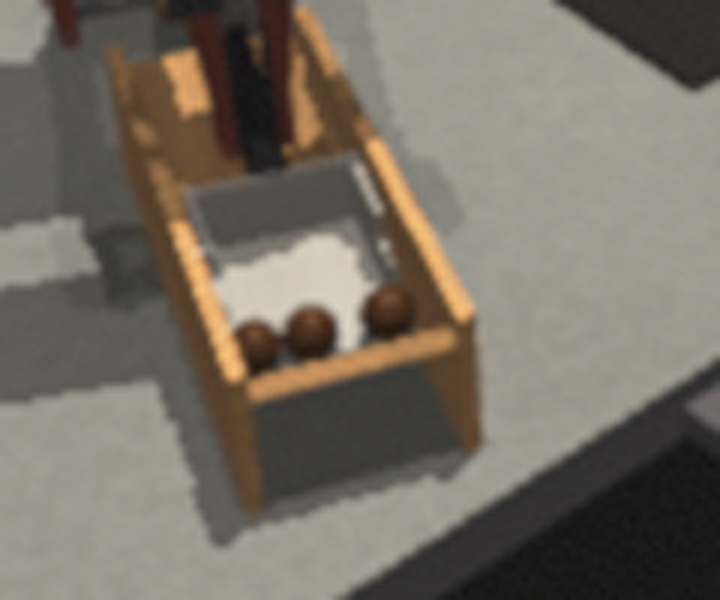

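Three nuts rest on the pan against the board (250,345), (311,332), (389,311), and the lip is in light contact. I continue slowly along the board.

play_rows --dp '[[0.1, 0.05, 0], [0.5, 0.23, 0], [0.8, 0.36, 0], [1.08, 0.5, 0], [1.35, 0.66, 0], [1.61, 0.82, 0], [1.87, 1, 0], [2.13, 1.17, 0], [2.4, 1.36, 0], [2.64, 1.56, 0]]' --turn '[[0, 0, 0.024], [0, 0, 0.054], [0, 0, 0.074], [0, 0, 0.094], [0, 0, 0.114], [0, 0, 0.134], [0, 0, 0.154], [0, 0, 0.174], [0, 0, 0.194], [0, 0, 0.214]]' --hand '[0, 0, 0, 0, 0, 0, 0, 0, 0, 0]'

```text
time: 21.15
ee_pos: [0.5306, -0.1943, 0.2243]
ee_rot: [-0.245, -0.665, 0.706, 0.004]
force: [-9.0, 4.4, 9.1]
finger_gap: 0.196
```

```bash
cat > nuts.py <<'E'
from where import *
def nuts():
    st=robot.observe();w=optics.snapshot("wrist");M=Ttool(st)@TS;Mi=np.linalg.inv(M)
    for d in optics.spot_point(w,"nut0")[:6]:
        p,v=ray(w,d['pixel'],st);p=Mi[:3,:3]@p+Mi[:3,3];v=Mi[:3,:3]@v;print('nut in scoop mm',round(d['confidence'],2),((p+v*(.0145-p[2])/v[2])*1e3).round(0))
    return w
E
python3 - <<'E'
from nuts import *
where();T0=Ttool();V=.0725;nuts();print(robot.observe()['joint_pos'].round(2))
for p in (-.15,-.19,-.23):
    u=(.268*.09*np.cos(p)-.09*np.sin(p)+.0025)/1.107
    golip([*tr(V+u),.010+.839*u-.0001],-.36,p,T0,f'{p} u{u:.4f}')
E
```

```text
t 21.15 lip tray x,y 0.1054 0.0012 c 0.0362 dhead 0.001 pitch -0.144 F [-9.   4.4  9.1]
nut in scoop mm 0.82 [ 33. -30.  15.]
nut in scoop mm 0.7 [13. -4. 15.]
nut in scoop mm 0.64 [26. 22. 15.]
[-0.49  0.48  1.92  0.13  0.4   1.33]
-0.15 u0.0360 dp [-0.22, -0.02, 0.06] turn [0.003, 0.0, 0.006] mm 2 rad 0.01
-0.19 u0.0390 dp [0.35, 0.3, 0.06] turn [0.003, -0.0, 0.046] mm 5 rad 0.05
-0.23 u0.0420 dp [0.9, 0.66, 0.06] turn [0.003, -0.0, 0.086] mm 11 rad 0.09
```

play_rows --dp '[[0.1, 0.1, 0], [0.35, 0.28, 0], [0.6, 0.45, 0], [0.9, 0.62, 0], [0.9, 0.62, 0], [0.9, 0.62, 0]]' --turn '[[0, 0, 0.02], [0, 0, 0.046], [0, 0, 0.066], [0, 0, 0.086], [0, 0, 0.086], [0, 0, 0.086]]' --hand '[0, 0, 0, 0, 0, 0]'

```text
time: 21.85
ee_pos: [0.5232, -0.1911, 0.214]
ee_rot: [-0.272, -0.655, 0.705, -0.025]
force: [-7.7, 2.3, 3.8]
finger_gap: 0.201
```

Run:
```python
from nuts import *
where();T0=Ttool();nuts();st=robot.observe();print(st['joint_pos'].round(2))
l=lipnow()[0]
for dz,b,p in [(.02,.003,-.24),(.05,.006,-.24),(.09,.02,-.24),(.15,.05,-.24)]:
    golip([*(tr(.112-b)),l[2]+dz],-.36,p,T0,dz)
```

```text
t 21.85 lip tray x,y 0.1117 0.0018 c 0.0429 dhead 0.0 pitch -0.225 F [-7.7  2.3  3.8]
nut in scoop mm 0.96 [-31.  -4.  15.]
nut in scoop mm 0.94 [-17. -27.  15.]
nut in scoop mm 0.94 [-29.  24.  15.]
[-0.5   0.49  1.98  0.25  0.25  1.2 ]
0.02 dp [-0.23, -1.76, 0.08] turn [0.004, -0.0, 0.015] mm 18 rad 0.02
0.05 dp [-1.2, -4.61, 0.07] turn [0.004, -0.0, 0.015] mm 48 rad 0.02
0.09 dp [-1.59, -8.83, 0.05] turn [0.004, -0.0, 0.015] mm 90 rad 0.02
0.15 dp [-1.35, -15.54, 0.01] turn [0.004, -0.0, 0.015] mm 156 rad 0.02
```

All three nuts are against the pan's back. Lifting out.

play_rows --dp '[[-0.1, -0.8, 0], [-0.25, -1.8, 0.05], [-0.6, -3, 0.05], [-1.1, -4.6, 0.05], [-1.4, -6.7, 0.05], [-1.6, -8.8, 0.05], [-1.5, -11, 0], [-1.4, -13.3, 0], [-1.35, -15.5, 0], [-1.35, -15.5, 0]]' --turn '[[0, 0, 0], [0, 0, 0], [0, 0, 0], [0, 0, 0], [0, 0, 0], [0, 0, 0], [0, 0, 0], [0, 0, 0], [0, 0, 0], [0, 0, 0]]' --hand '[0, 0, 0, 0, 0, 0, 0, 0, 0, 0]'

```text
time: 22.95
ee_pos: [0.4742, -0.1737, 0.3641]
ee_rot: [-0.274, -0.654, 0.705, -0.027]
force: [-0.2, -0.1, -1.4]
finger_gap: 0.201
```

Run:
```python
from nuts import *
where();nuts()
T0=Ttool();M=np.array([.524,.307])
hd=1.1;d=np.array([np.cos(hd),np.sin(hd)])
l0,h0,p0=lipnow();print(l0)
e=np.array([*(M-d*.06),.16])
for k in np.linspace(0,1,11)[1:]:
    W=golip(l0[:3]*(1-k)+e*k,h0*(1-k)+hd*k,-.22,T0,f'{k:.2f}')
```

```text
t 22.95 lip tray x,y 0.0607 0.0006 c 0.1805 dhead 0.001 pitch -0.231 F [-0.2 -0.1 -1.4]
nut in scoop mm 0.95 [-28.  21.  15.]
nut in scoop mm 0.56 [-19. -25.  15.]
[ 0.65859318 -0.242045    0.19104538  1.        ]
0.10 dp [2.73, -1.06, -1.29] turn [-0.058, -0.133, -0.008] mm 32 rad 0.15
0.20 dp [5.26, -1.87, -2.58] turn [-0.118, -0.266, -0.008] mm 61 rad 0.29
0.30 dp [7.42, -2.52, -3.99] turn [-0.179, -0.399, -0.008] mm 88 rad 0.44
0.40 dp [9.24, -3.01, -5.58] turn [-0.239, -0.532, -0.009] mm 112 rad 0.58
0.50 dp [10.75, -3.35, -7.4] turn [-0.3, -0.665, -0.009] mm 135 rad 0.73
0.60 dp [11.98, -3.56, -9.49] turn [-0.36, -0.798, -0.009] mm 157 rad 0.88
0.70 dp [12.97, -3.66, -11.9] turn [-0.421, -0.93, -0.01] mm 180 rad 1.02
0.80 dp [13.76, -3.67, -14.67] turn [-0.481, -1.063, -0.01] mm 204 rad 1.17
0.90 dp [14.4, -3.61, -17.82] turn [-0.542, -1.196, -0.01] mm 232 rad 1.31
1.00 dp [14.95, -3.5, -21.37] turn [-0.602, -1.329, -0.01] mm 263 rad 1.46
```

play_rows --dp '[[1.2, -0.5, -0.6], [2.7, -1, -1.3], [5.3, -1.9, -2.6], [7.4, -2.5, -4], [9.2, -3, -5.6], [10.7, -3.3, -7.4], [12, -3.6, -9.5], [13, -3.7, -11.9], [13.8, -3.7, -14.7], [14.4, -3.6, -17.8]]' --turn '[[-0.025, -0.06, 0], [-0.058, -0.133, 0], [-0.118, -0.266, 0], [-0.179, -0.399, 0], [-0.239, -0.532, 0], [-0.3, -0.665, 0], [-0.36, -0.798, 0], [-0.421, -0.93, 0], [-0.481, -1.063, 0], [-0.542, -1.196, 0]]' --hand '[0, 0, 0, 0, 0, 0, 0, 0, 0, 0]'

```text
time: 24.05
ee_pos: [0.4002, 0.0448, 0.334]
ee_rot: [-0.184, 0.681, -0.544, 0.453]
force: [0.9, 0.1, -2.0]
finger_gap: 0.201
```

Run:
```python
from nuts import *
w=nuts();cv2.imwrite('pics/w12.png',w['img'])
T0=Ttool();M=np.array([.524,.307])
hd=1.1;d=np.array([np.cos(hd),np.sin(hd)]);print(robot.observe()['time'],lipnow())
for a,z,p in [(.06,.16,-.22),(.045,.14,-.1),(.03,.12,.03),(.022,.105,.17),(.018,.092,.31),(.018,.085,.45)]:
    golip([*(M-d*a),z],hd,p,T0,f'{p}')
t=optics.snapshot('top');print([ (round(q['confidence'],2),atz(t,q['pixel'],.03).round(3)) for q in optics.spot_point(t,'nut0')])
```

```text
nut in scoop mm 0.86 [-30.  -1.  15.]
nut in scoop mm 0.85 [-29.  25.  15.]
nut in scoop mm 0.73 [-19. -24.  15.]
24.15 (array([0.51324791, 0.20716371, 0.16319415, 1.        ]), np.float64(0.961318727760405), np.float64(-0.22687141003093445))
-0.22 dp [-2.8, 1.49, -1.24] turn [-0.06, -0.126, -0.007] mm 34 rad 0.14
-0.1 dp [-6.22, 2.82, -1.75] turn [-0.053, -0.129, -0.127] mm 71 rad 0.19
0.03 dp [-10.0, 4.46, -2.33] turn [-0.044, -0.132, -0.256] mm 112 rad 0.29
0.17 dp [-13.69, 5.79, -2.88] turn [-0.035, -0.135, -0.396] mm 151 rad 0.42
0.31 dp [-17.12, 7.27, -3.4] turn [-0.025, -0.138, -0.536] mm 189 rad 0.55
0.45 dp [-20.37, 8.55, -3.89] turn [-0.016, -0.14, -0.676] mm 224 rad 0.69
[(0.54, array([0.512, 0.278, 0.03 ])), (0.43, array([0.446, 0.166, 0.03 ])), (0.42, array([0.463, 0.158, 0.03 ])), (0.35, array([0.485, 0.202, 0.03 ]))]
```

Three nuts are in the scoop, one is in the mortar (top view) and the tray is empty. Pouring.

play_rows --dp '[[-1.4, 0.7, -0.6], [-2.8, 1.5, -1.2], [-4.5, 2.1, -1.5], [-6.2, 2.8, -1.7], [-8.1, 3.6, -2], [-10, 4.4, -2.3], [-11.8, 5.1, -2.6], [-13.7, 5.8, -2.9], [-15.4, 6.5, -3.1], [-17.1, 7.3, -3.4]]' --turn '[[-0.03, -0.06, 0], [-0.06, -0.126, 0], [-0.056, -0.128, -0.065], [-0.053, -0.129, -0.127], [-0.048, -0.13, -0.19], [-0.044, -0.132, -0.256], [-0.04, -0.134, -0.326], [-0.035, -0.135, -0.396], [-0.03, -0.137, -0.466], [-0.025, -0.138, -0.536]]' --hand '[0, 0, 0, 0, 0, 0, 0, 0, 0, 0]'

```text
time: 25.25
ee_pos: [0.4813, 0.2156, 0.3389]
ee_rot: [0.399, -0.583, 0.625, -0.334]
force: [0.3, -0.5, -2.5]
finger_gap: 0.199
```

play_rows --dp '[[-1.5, 0.6, 0], [-3.3, 1.3, 0], [-3.3, 1.3, 0], [-3.3, 1.3, 0], [-3.3, 1.3, 0]]' --turn '[[0, 0, -0.07], [0, 0, -0.14], [0, 0, -0.14], [0, 0, -0.14], [0, 0, -0.14]]' --hand '[0, 0, 0, 0, 0]'

```text
time: 25.75
ee_pos: [0.4963, 0.2428, 0.3227]
ee_rot: [0.437, -0.554, 0.646, -0.29]
force: [0.9, 2.8, 0.4]
finger_gap: 0.204
```

Run:
```python
from nuts import *
w=nuts();st=robot.observe();print(st['time'],lipnow(),st['force'])
T0=Ttool();M=np.array([.524,.307]);hd=1.1;d=np.array([np.cos(hd),np.sin(hd)])
for a,z,p in [(.03,.11,.3),(.06,.15,.15),(.10,.17,0)]: golip([*(M-d*a),z],hd,p,T0,f'{p}')
t=optics.snapshot('top')
for q in optics.spot_point(t,'nut0'):print(round(q['confidence'],2),atz(t,q['pixel'],.03).round(3))
```

```text
nut in scoop mm 0.79 [68. 21. 15.]
nut in scoop mm 0.7 [42.  1. 15.]
25.85 (array([0.51829268, 0.28303722, 0.0668132 , 1.        ]), np.float64(1.087400547185141), np.float64(0.4508451163596161)) [ 2.42275548  3.47724187 -0.58709122]
0.3 dp [5.09, -2.16, -0.34] turn [-0.003, -0.011, 0.151] mm 55 rad 0.15
0.15 dp [12.08, -2.93, -0.26] turn [-0.004, -0.011, 0.301] mm 124 rad 0.3
0 dp [19.16, -1.09, -0.18] turn [-0.005, -0.011, 0.451] mm 192 rad 0.45
```

Run:
```python
from nuts import *
T0=Ttool();M=np.array([.524,.307]);hd=1.1;d=np.array([np.cos(hd),np.sin(hd)])
for a,z,p in [(.027,.08,.45),(.027,.1,.5)]: golip([*(M-d*a),z],hd,p,T0,f'{p}')
```

```text
0.45 dp [0.65, -1.19, -0.39] turn [-0.002, -0.011, 0.001] mm 14 rad 0.01
0.5 dp [-0.05, -3.64, -0.39] turn [-0.002, -0.011, -0.049] mm 37 rad 0.05
```

play_rows --dp '[[0.3, -0.6, -0.2], [0.6, -1.2, -0.4], [0.3, -2.4, -0.4], [0, -3.6, -0.4], [0, -3.6, -0.4], [0, -3.6, -0.4]]' --turn '[[0, 0, 0], [0, 0, 0], [0, 0, -0.03], [0, 0, -0.05], [0, 0, -0.05], [0, 0, -0.05]]' --hand '[0, 0, 0, 0, 0, 0]'

```text
time: 26.55
ee_pos: [0.496, 0.2522, 0.3578]
ee_rot: [0.451, -0.543, 0.654, -0.273]
force: [0.7, 0.6, -2.5]
finger_gap: 0.204
```

Run:
```python
from nuts import *
w=nuts();st=robot.observe();print(st['time'],lipnow(),st['force'])
T0=Ttool();M=np.array([.524,.307]);hd=1.1;d=np.array([np.cos(hd),np.sin(hd)])
for a,z,p in [(.04,.13,.3),(.07,.15,.15),(.12,.16,0)]: golip([*(M-d*a),z],hd,p,T0,f'{p}')
t=optics.snapshot('top')
cv2.imwrite('pics/m13.png',np.hstack([cv2.resize(t['img'][190:250,130:210],(400,300)),cv2.resize(w['img'][:240,100:420],(400,300))]))
```

```text
nut in scoop mm 0.7 [76. 16. 15.]
nut in scoop mm 0.61 [52.  0. 15.]
nut in scoop mm 0.53 [-91.   0.  15.]
26.65 (array([0.51170685, 0.28082268, 0.09915691, 1.        ]), np.float64(1.0878476425289243), np.float64(0.502287491851392)) [-0.73609404  0.45445845 -2.23613173]
0.3 dp [6.51, 0.02, 0.12] turn [-0.002, -0.011, 0.202] mm 65 rad 0.2
0.15 dp [12.94, 1.51, 0.19] turn [-0.003, -0.011, 0.352] mm 130 rad 0.35
0 dp [20.58, 4.97, 0.28] turn [-0.004, -0.011, 0.502] mm 212 rad 0.5
```

View pics/m13.png

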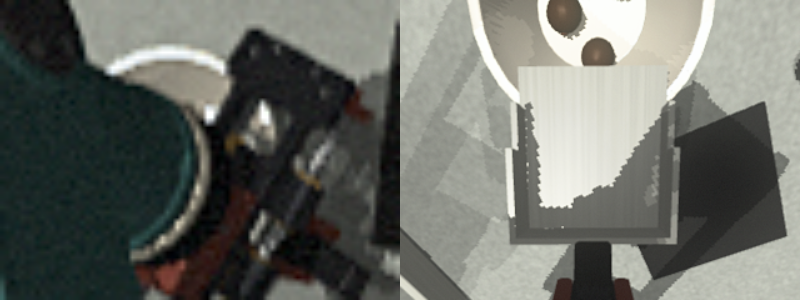

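The scoop is empty and nuts show inside the mortar beyond the lip (right panel (565,12), (598,50)). Retreating, then to the mat.

Run:
```python
from nuts import *
T0=Ttool();M=np.array([.524,.307]);hd=1.1;d=np.array([np.cos(hd),np.sin(hd)])
l0=np.array([*(M-d*.10),.16])
h2=-.1;l1=np.array([.545+.045*np.cos(h2),.113+.045*np.sin(h2),.12])
golip([*(M-d*.05),.13],hd,.3,T0);golip(l0,hd,.15,T0)
for k in np.linspace(0,1,9)[1:]:
    W=golip(l0*(1-k)+l1*k,hd*(1-k)+h2*k,.15*(1-k),T0,f'{k:.2f}')
    print(W[:3,3].round(3))
```

```text
dp [7.47, 0.31, 0.12] turn [-0.002, -0.011, 0.202] mm 75 rad 0.2
 dp [16.11, 1.44, 0.22] turn [-0.003, -0.011, 0.352] mm 162 rad 0.35
0.12 dp [16.74, 2.39, 0.23] turn [-0.02, 0.139, 0.37] mm 169 rad 0.4
[0.42  0.103 0.384]
0.25 dp [17.08, 3.27, 0.15] turn [-0.034, 0.289, 0.387] mm 174 rad 0.48
[0.417 0.098 0.376]
0.38 dp [17.12, 4.06, 0.03] turn [-0.046, 0.44, 0.402] mm 176 rad 0.6
[0.415 0.096 0.369]
0.50 dp [16.84, 4.76, -0.07] turn [-0.055, 0.591, 0.415] mm 175 rad 0.72
[0.414 0.097 0.361]
0.62 dp [16.24, 5.37, -0.11] turn [-0.06, 0.743, 0.425] mm 171 rad 0.86
[0.416 0.101 0.354]
0.75 dp [15.34, 5.9, -0.01] turn [-0.063, 0.895, 0.433] mm 164 rad 1.0
[0.42  0.107 0.346]
0.88 dp [14.14, 6.34, 0.26] turn [-0.064, 1.047, 0.439] mm 155 rad 1.14
[0.427 0.114 0.338]
1.00 dp [12.68, 6.71, 0.76] turn [-0.061, 1.199, 0.441] mm 144 rad 1.28
[0.437 0.124 0.33 ]
```

play_rows --dp '[[3.7, 0.1, 0], [7.5, 0.3, 0.1], [12, 0.9, 0.2], [16.1, 1.4, 0.2], [16.7, 2.4, 0.2], [17.1, 3.3, 0.1], [17.1, 4.1, 0], [16.8, 4.8, 0], [16.2, 5.4, 0], [15.3, 5.9, 0]]' --turn '[[0, 0, 0.1], [0, -0.01, 0.2], [0, -0.01, 0.28], [0, -0.01, 0.35], [-0.02, 0.139, 0.37], [-0.034, 0.289, 0.387], [-0.046, 0.44, 0.402], [-0.055, 0.591, 0.415], [-0.06, 0.743, 0.425], [-0.063, 0.895, 0.433]]' --hand '[0, 0, 0, 0, 0, 0, 0, 0, 0, 0]'

```text
time: 27.7
ee_pos: [0.4192, 0.1065, 0.3452]
ee_rot: [-0.012, 0.707, -0.695, 0.128]
force: [1.0, -0.2, -3.0]
finger_gap: 0.198
```

Run:
```python
from nuts import *
T0=Ttool();st=robot.observe();print(st['time'],lipnow(),st['joint_pos'].round(2))
h2=-.1;l1=np.array([.545+.045*np.cos(h2),.113+.045*np.sin(h2)])
for z in (.12,.06,.02,.006): golip([*l1,z],h2,0,T0,z)
w=optics.snapshot('wrist')
for q in optics.spot_point(w,'nut0'):print(round(q['confidence'],2),atz(w,q['pixel'],.03,st).round(3))
```

```text
27.7 (array([0.56100522, 0.13535587, 0.12892261, 1.        ]), np.float64(0.19939519789201188), np.float64(0.03929234298454038)) [0.08 0.15 1.99 0.03 0.84 1.43]
0.12 dp [-1.85, 1.81, -1.31] turn [0.054, 0.294, 0.039] mm 29 rad 0.3
0.06 dp [-0.87, 7.73, -1.3] turn [0.054, 0.294, 0.039] mm 79 rad 0.3
0.02 dp [-0.22, 11.67, -1.29] turn [0.054, 0.294, 0.039] mm 117 rad 0.3
0.006 dp [0.01, 13.05, -1.29] turn [0.054, 0.294, 0.039] mm 131 rad 0.3
0.93 [0.527 0.328 0.03 ]
0.83 [0.509 0.315 0.03 ]
0.61 [0.549 0.316 0.03 ]
0.56 [0.515 0.28  0.03 ]
```

All four nuts are in the mortar, within 30 mm of its centre. Setting the scoop down.

play_rows --dp '[[-1, 1, -0.7], [-1.8, 1.8, -1.3], [-1.3, 4.8, -1.3], [-0.9, 7.7, -1.3], [-0.5, 10, -1.3], [-0.2, 11.7, -1.3], [-0.1, 12.5, -1.3], [0, 13, -1.3], [0, 13, -1.3], [0, 13, -1.3]]' --turn '[[0.027, 0.147, 0.02], [0.054, 0.294, 0.039], [0.054, 0.294, 0.039], [0.054, 0.294, 0.039], [0.054, 0.294, 0.039], [0.054, 0.294, 0.039], [0.054, 0.294, 0.039], [0.054, 0.294, 0.039], [0.054, 0.294, 0.039], [0.054, 0.294, 0.039]]' --hand '[0, 0, 0, 0, 0, 0, 0, 0, 0, 0]'

```text
time: 28.8
ee_pos: [0.4374, 0.1243, 0.2172]
ee_rot: [-0.104, -0.7, 0.706, -0.039]
force: [0.3, 0.7, -1.3]
finger_gap: 0.203
```

play_rows --dp '[[0, 0.1, 0], [0, 0.2, 0], [0, 0.2, 0]]' --turn '[[0, 0, 0], [0, 0, 0], [0, 0, 0]]' --hand '[0, 0, 0]'

```text
time: 29.1
ee_pos: [0.438, 0.1243, 0.2155]
ee_rot: [-0.104, -0.7, 0.705, -0.039]
force: [0.9, 0.4, -1.5]
finger_gap: 0.199
```

Run:
```python
from nuts import *
st=robot.observe();print(st['time'],lipnow(),st['force'])
```

```text
29.1 (array([0.59040241, 0.11041575, 0.00512601, 1.        ]), np.float64(-0.09238616138593883), np.float64(0.0002354156837866741)) [ 0.94144902  0.35253528 -1.50494468]
```

One millimetre more, then open. The handle is gripped mid-stroke, so I open fully and back straight out.

play_rows --dp '[[0, 0.1, 0], [0, 0.15, 0], [0, 0.15, 0], [0, 0.12, 0], [0, 0.12, 0], [0, 0.12, 0], [0, 0.12, 0], [0, 0.12, 0], [0, 0.12, 0]]' --turn '[[0, 0, 0], [0, 0, 0], [0, 0, 0], [0, 0, 0], [0, 0, 0], [0, 0, 0], [0, 0, 0], [0, 0, 0], [0, 0, 0]]' --hand '[0, 0, 0, 40, 70, 90, 90, 90, 90]'

```text
time: 30.0
ee_pos: [0.4382, 0.1243, 0.2144]
ee_rot: [-0.104, -0.7, 0.705, -0.039]
force: [0.1, 0.2, 0.5]
finger_gap: 0.708
```

play_rows --dp '[[0, -1, 0], [0, -3, 0], [0, -6, 0], [0, -10, 0], [0, -14, 0], [0, -17, 0], [0, -17, 0], [0, -17, 0]]' --turn '[[0, 0, 0], [0, 0, 0], [0, 0, 0], [0, 0, 0], [0, 0, 0], [0, 0, 0], [0, 0, 0], [0, 0, 0]]' --hand '[90, 90, 90, 90, 90, 90, 90, 90]'

```text
time: 30.8
ee_pos: [0.4037, 0.1272, 0.3817]
ee_rot: [-0.105, -0.7, 0.705, -0.04]
force: [0.3, 0.2, -0.3]
finger_gap: 0.9
```

Run:
```python
from h import *
st=robot.observe();print(st['time'],st['force'],st['finger_gap'])
w=optics.snapshot('wrist')
for n,z in (('nut0',.03),('scoop',.004),('scoop_lip',.004),('scoop_grip',.052),('mortar',0)):
    for q in optics.spot_point(w,n):print(n,round(q['confidence'],2),atz(w,q['pixel'],z,st).round(3))
cv2.imwrite('pics/w14.png',w['img'])
```

```text
30.8 [ 0.31510423  0.23626145 -0.34827505] 0.9002336165870166
nut0 0.86 [0.51  0.313 0.03 ]
nut0 0.84 [0.55  0.318 0.03 ]
nut0 0.81 [0.516 0.281 0.03 ]
nut0 0.69 [0.526 0.329 0.03 ]
nut0 0.35 [0.47  0.118 0.03 ]
scoop 0.57 [0.55  0.114 0.004]
scoop_lip 0.97 [0.589 0.108 0.004]
scoop_grip 0.87 [0.471 0.115 0.052]
```

View pics/w14.png

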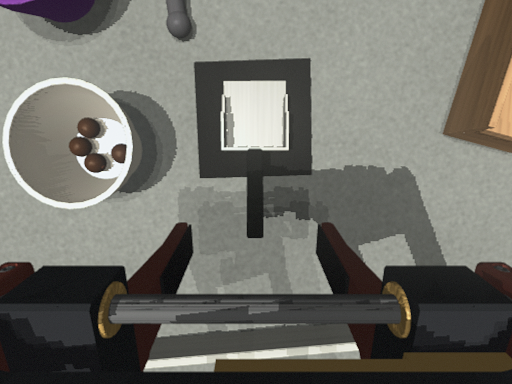

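The picture shows four nutmegs in the white mortar (around (95,145)). The scoop stands centred and flat on the mat (about (254,118)), with the gripper clear of it. Handing in.

```bash
python3 -c "
from h import *
print(robot.close_job())"
```

```text
the job is handed in; nothing more can be done
None
```

All four nutmegs are in the porcelain mortar, and the scoop is back flat on its mat and released. I handed the job in at about 31 s of the 64 s allowed.

It took two passes. On the first, three nutmegs slipped back through the gap I left between the scoop's lip and the tray's end board, so I carried only one to the mortar. On the second, I kept the lip against the board while tilting back, and the other three came out together.

**Last checks:**
- **Nutmegs:** the final wrist picture shows four inside the mortar, 22 to 29 mm from its axis.
- **Scoop:** the pan is within about 5 mm of the mat's centre and looks flat.
- **Robot:** the gripper is clear of everything, with almost no force on the tool.

**Checks that disagreed or were not made:**
- **Low-confidence detection:** the network also reported a fifth nutmeg on the scoop's handle (confidence 0.35). The picture shows nothing there.
- **Force on the tray:** I judged it only from the wrist readings taken at the end of each move. The highest was about 21 N, on the second pass (limit 60 N).
- **Wrist joint at its limit:** on the first pass a wrist joint reached its lower limit while tilting back. The scoop went about 4 mm sideways, probably against the tray's side wall.
- **Low pour:** on the second pour the lip went about 18 mm lower into the mortar than planned, with a contact force of about 4 N.
- **Mortar and bystanders:** the mortar looks unmoved in the pictures. I did not measure it or the bystanders again at the end.

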